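# Load the bench incubator with the fallen and standing bottles

### The arm

A 6-joint arm with a two-finger parallel gripper is mounted at the origin on the work surface. World frame = base frame: x ahead of the robot, y to its left, z up, the work surface at z = 0. Lengths are in m, angles in rad, forces in N, time in s.
With the tool pointing down it reaches from about 0.325 to 0.925 m from the base axis. Payload 3.1 kg.
Tool frame: the origin (TCP) lies between the finger pads; the fingertips stand 8 mm ahead of it and the grasp point (between the pads) lies 11 mm behind it; z points along the fingers, y is the line along which they close (so a half turn about z gives the same grasp; the last joint's range is limited). The gripper opens to 85 mm and grips with 20 to 120 N. Pads are 22 mm wide; open, the fingers measure 114 mm over their backs; the gripper's body (76 mm by 85 mm) begins 54 mm behind the grasp point. The pads swing forward as they close: fully open they stand 13 mm farther back than shut.
Start: joints at [-1.415, 0.217, 1.613, -0, 1.311, -0.112], TCP at [0.165, -0.603, 0.201] pointing down, gripper open.
Joint ranges: [-2.75, 2.75], [-0.78, 2.1], [0.31, 2.55], [-1.13, 4.27], [0.13, 2.63], [-2.58, 2.58]. Speed limits (rad/s): [2.79, 2.79, 3.14, 3.14, 3.14, 3.14].

### API

Orientations are given as a rotation vector (axis times angle).
In Python, from cell import ctrl gives the robot as it stands.
- The arm moves only by the shell command python3 -m handwheel 'ROWS'. ROWS is JSON, a list of rows, each an object of numbers: "rx", "ry", "rz": the turn, a rotation vector about the tool's x, y, z in rad; "tx", "ty", "tz": the shift along the tool's x, y, z in mm; "claw": the opening in per cent of the stroke, from 0 (shut) to 100 (fully open). A call has exactly 8 rows; each row is the pose to reach, as a shift and turn from the pose commanded when the call began, along the tool's axes at that moment; what a row does not reach only later rows make up. A row lasts 1/12 s, in which the tool goes at most 41.7 mm and 7.16 degrees, less where a joint would pass 70% of its speed; a pose out of reach is approached as far as the arm can. A call with a gripper value outside its range is refused whole. The fingers move at their own pace and stop on an object; the grip force is fixed at half the most. Time passes only in rows, so rows that repeat a pose let the fingers close, or fill a call up. It gives the time, the measured TCP pose, the force, the opening and the grip force at its end, in the units of the state.
- ctrl.get_obs(): the state, without advancing time (a new reading comes with each control period).
- ctrl.read_camera(name): name is "side" or "top"; returns a dict with "img" (400x640x3 uint8, blue, green, red), "fovy" (degrees; the focal length in pixels is half the picture's height over the tangent of half this angle, whatever the lens; pixels are square), "cx", "cy" (the principal point, pixels), "dist_coeffs" ([k1, k2, p1, p2, k3] as OpenCV has them; the pictures are not rectified), "origin" and "attitude" of the camera in the world. Camera axes: x right, y down, z forward; pixel columns grow to the right and rows downward; lengths in m; the calibration is good to about 2 mm. A picture is of the moment at which its call begins. There is no depth.
- ctrl.hand_in(): hands the job in; it is judged then, once.
Trained networks look in the newest picture that a camera, given by its name, has taken for a name from the list of things; names that differ only in an ending like _2 or _b are one class to them, and where a whole thing is asked for, a point or a joint stands for the part that bears it (a point fixed in the world has none). Each returns a list of dicts, best first, with "score" (0 to 1); they miss things now and then, are a little off and sometimes report something else, mostly with a low value. They report only what shows in the picture. A call takes as long as a camera call. They do not tell look-alikes from the thing itself.
- ctrl.recognise(camera, query): "extent" ([left, top, width, height] in pixels, round what is visible of it).
- ctrl.trace(camera, query): "region" (400x640 bool, what is visible of it) and "extent" ([left, top, width, height] in pixels, round what is visible of it).
The state is a dict: "clock": time; "qpos": joint angles; "joint_vel": joint speeds; "effort": joint torques, N m; "eef_pos": TCP position; "eef_rot": TCP orientation; "wrist_force": force on the tool from outside, world axes, zero at the start; "ft_torque": the same for the moment, N m; "finger_gap": finger opening in m; "grasp_force": force on a finger pad.
Only numpy, scipy, OpenCV 4.12 (cv2) and the standard library are available. Lean on these libraries where they do the work, as an engineer would, in place of code of your own. Each camera call takes 0.05 s, during which the arm holds its last target. There are 200 camera calls.

### The job

The incubator's flush cover is stuck in its gasket: prise up its free edge at the notch with the flat spatula, swing the cover right back, and lay the spatula on the white mat. Then stand every square amber bottle upright on the floor of the incubator (the fallen ones must be set up on their bases) and lower the cover gently until it is fully shut, leaving the spatula flat on the mat and the other things on the bench alone.

Things in the scene. Friction and masses are not known exactly. Their poses are not given: they have to be found in the camera images.
- incubator: white top-loading bench incubator, 220 mm deep (its x) by 260 mm wide (its y) by 121 mm high, fixed to the bench. Origin: centre of its underside. The side with the notch and control panel looks along its -x; the cover is hinged along its +x side. The walls are 15 mm thick, the chamber inside is 190 mm (x) by 230 mm (y).
- chamber (a point): centre of the chamber's flat floor, 15 mm above the bench; axes as the incubator's
- notch (a point): middle of the pry notch: a slot 50 mm wide (y) cut through the top of the 15 mm front wall, its floor 14 mm below the shut cover's underside; this point is half-way between that floor and the cover's underside, in the middle of the wall's thickness, 108 mm above the bench. A blade held level goes in along the incubator's +x; the cover's free edge overlaps the wall by 8 mm, so it is reached at once.
- hinge (a point): middle of the cover's hinge line, 118 mm above the bench; the hinge line runs along the incubator's y
- cover (a joint): angle of the cover, rad: 0 shut, growing as its free edge rises, stop at 2.0 (leaning back, past upright). The hinge is stiff (about 0.17 N m) and the cover stays where it is left; lifting it at the free edge takes about 2 N.
- cover_edge (a point): middle of the cover's free edge, 203 mm from the hinge line, half-way through its thickness. The cover is a clear sheet with a black border, 203 x 244 mm, 6 mm thick, 140 g; when shut it lies within a raised rim, its top level with the rim.
- spatula_grip (a point): flat spatula, 200 mm long, about 60 g: black handle 110 mm long, 18 mm wide, 16 mm high, then a stiff flat steel blade 90 mm long, 28 mm wide, 2.5 mm thick, at half the handle's height. This point is in the handle's middle line at half its height, 20 mm behind the handle's front end and 110 mm from the blade's tip, close to the centre of mass; its x axis points to the tip, its z axis up from the flat of the blade.
- spatula_tip (a point): middle of the spatula blade's tip
- mat: white silicone mat fixed on the bench, 280 mm (its x) by 120 mm (its y), 4 mm thick; origin at the centre of its underside. The spatula starts on it.
- bottle_a_mid (a point): square amber bottle with a round white screw cap: body 50 x 50 mm and 50 mm high with flat sides, neck 26 mm wide, cap 34 mm wide and 22 mm high, 80 mm in all, about 140 g, half full and so heavy at the base (centre of mass about 22 mm above it). This point is on its axis, 40 mm above its base; its z axis runs from base to cap, its x and y axes are square to the flat sides. Starts lying on a flat side, cap more or less towards the robot. May be absent.
- bottle_b_mid (a point): square amber bottle with a round white screw cap: body 50 x 50 mm and 50 mm high with flat sides, neck 26 mm wide, cap 34 mm wide and 22 mm high, 80 mm in all, about 140 g, half full and so heavy at the base (centre of mass about 22 mm above it). This point is on its axis, 40 mm above its base; its z axis runs from base to cap, its x and y axes are square to the flat sides. Starts lying on a flat side, cap more or less towards the robot. May be absent.
- bottle_c_mid (a point): square amber bottle with a round white screw cap: body 50 x 50 mm and 50 mm high with flat sides, neck 26 mm wide, cap 34 mm wide and 22 mm high, 80 mm in all, about 140 g, half full and so heavy at the base (centre of mass about 22 mm above it). This point is on its axis, 40 mm above its base; its z axis runs from base to cap, its x and y axes are square to the flat sides. Starts standing. May be absent.
- bottle_d_mid (a point): square amber bottle with a round white screw cap: body 50 x 50 mm and 50 mm high with flat sides, neck 26 mm wide, cap 34 mm wide and 22 mm high, 80 mm in all, about 140 g, half full and so heavy at the base (centre of mass about 22 mm above it). This point is on its axis, 40 mm above its base; its z axis runs from base to cap, its x and y axes are square to the flat sides. Starts standing. May be absent.
- petri_dishes: not to be moved: a stack of petri dishes, 60 mm across, 28 mm high; origin at the centre of its underside
- marker_pen: not to be moved: a marker pen, 125 mm long, 12 mm thick, lying along its x axis; origin at the centre of its underside
- beaker: not to be moved: an empty beaker, 72 mm across, 80 mm high; origin at the centre of its underside
- wash_bottle: not to be moved: a round white bottle, 60 mm across, 160 mm high; origin at the centre of its underside
- tip_box: not to be moved: a box of pipette tips, 120 x 85 mm, 70 mm high; origin at the centre of its underside
- timer: not to be moved: a white timer, 70 x 60 mm, 20 mm high; origin at the centre of its underside
Mind the look-alikes: they are no part of the job. Leave any turquoise look-alike of the part that bears bottle_b_mid alone.

How it is judged:
On the way, in this order (a step that is already met when the one before it is completed fails the run):
1. the cover's free edge is prised up with the spatula, not with the fingers (value of joint cover above 0.08 rad and contact force between spatula and cover above 0.2 N and contact force between the fingers and cover below 0.3 N), for 0.1 s.
2. the cover is swung back (past 1.2 rad) (value of joint cover above 1.2 rad), for 0.2 s.
3. every bottle stands upright on the chamber floor, cover still open (x of bottle_a_mid in the frame of chamber between -0.085 and 0.085 m and y of bottle_a_mid in the frame of chamber between -0.105 and 0.105 m and z of bottle_a_mid in the frame of chamber between 0.032 and 0.048 m and angle between each of bottle_a_mid, bottle_b_mid, bottle_c_mid, bottle_d_mid's own z axis and vertical below 0.15 rad and x of bottle_b_mid in the frame of chamber between -0.085 and 0.085 m and y of bottle_b_mid in the frame of chamber between -0.105 and 0.105 m and z of bottle_b_mid in the frame of chamber between 0.032 and 0.048 m and x of bottle_c_mid in the frame of chamber between -0.085 and 0.085 m and y of bottle_c_mid in the frame of chamber between -0.105 and 0.105 m and z of bottle_c_mid in the frame of chamber between 0.032 and 0.048 m and x of bottle_d_mid in the frame of chamber between -0.085 and 0.085 m and y of bottle_d_mid in the frame of chamber between -0.105 and 0.105 m and z of bottle_d_mid in the frame of chamber between 0.032 and 0.048 m and value of joint cover above 0.8 rad), for 0.2 s.
4. the cover is shut (value of joint cover below 0.04 rad), for 0.2 s.
At the end, for the whole second after the job is handed in: Every bottle present stands upright (within 0.15 rad) on the chamber floor and is at rest, the cover is shut (below 0.04 rad), and the spatula lies at rest on the mat, the middle of its handle's front part over the mat and the handle flat on it (x of bottle_a_mid in the frame of chamber between -0.085 and 0.085 m and y of bottle_a_mid in the frame of chamber between -0.105 and 0.105 m and z of bottle_a_mid in the frame of chamber between 0.032 and 0.048 m and angle between each of bottle_a_mid, bottle_b_mid, bottle_c_mid, bottle_d_mid's own z axis and vertical below 0.15 rad and x of bottle_b_mid in the frame of chamber between -0.085 and 0.085 m and y of bottle_b_mid in the frame of chamber between -0.105 and 0.105 m and z of bottle_b_mid in the frame of chamber between 0.032 and 0.048 m and x of bottle_c_mid in the frame of chamber between -0.085 and 0.085 m and y of bottle_c_mid in the frame of chamber between -0.105 and 0.105 m and z of bottle_c_mid in the frame of chamber between 0.032 and 0.048 m and x of bottle_d_mid in the frame of chamber between -0.085 and 0.085 m and y of bottle_d_mid in the frame of chamber between -0.105 and 0.105 m and z of bottle_d_mid in the frame of chamber between 0.032 and 0.048 m and x of spatula_grip in the frame of mat between -0.12 and 0.12 m and y of spatula_grip in the frame of mat between -0.06 and 0.06 m and z of spatula_grip in the frame of mat between 0.004 and 0.022 m and linear speed of each of bottle_a, bottle_b, bottle_c, bottle_d, spatula below 0.03 m/s and value of joint cover below 0.04 rad); the robot touches nothing.
It fails at once if the cover slams (faster than 2.5 rad/s downwards) (velocity of joint cover below -2.5 rad/s).
It fails at once if another thing on the bench is moved by more than 30 mm (distance of any of petri_dishes, marker_pen, beaker, wash_bottle, tip_box, timer from where it was at the start of the episode above 0.03 m).
Of bottle_a, bottle_b only 1 to 2 are there at a start; the rules pass over those that are not, and their reading is None.
Of bottle_c, bottle_d only 1 to 2 are there at a start; the rules pass over those that are not, and their reading is None.
At some moment in a run one of bottle_a, bottle_b, bottle_c, bottle_d, spatula may be knocked a few centimetres aside while the robot is not near it.
Once in a run the grip may slacken for a moment while it holds something.
It also fails if it takes over 210 s, if anything falls off the work surface, if the arm or the gripper's body presses on something with over 40 N, if the wrist force passes 120 N, or if a joint passes its speed limit or range.

## Working session

There is one attempt and no reset: what is moved stays moved. The work goes in short steps, Python scripts to look and compute and a shell command to move; the robot and the scene stay as the last step left them, time stands still between calls to the robot, and variables do not carry over. Pictures are saved under pics/ and viewed, at most 14 in all, crops included, and the job is handed in when it is done.

```bash
ls; mkdir -p pics; cat > h.py <<'E'
import numpy as np, cv2
from cell import ctrl
from scipy.spatial.transform import Rotation as R
def cam(n):
    c=ctrl.read_camera(n); return c
def K(c):
    f=200/np.tan(np.radians(c['fovy'])/2)
    return np.array([[f,0,c['cx']],[0,f,c['cy']],[0,0,1.]])
def rot(c):
    a=np.array(c['attitude'],float)
    return a if a.shape==(3,3) else R.from_rotvec(a).as_matrix()
def ray(c,uv):
    p=cv2.undistortPoints(np.array(uv,float).reshape(-1,1,2),K(c),np.array(c['dist_coeffs'],float)).reshape(-1,2)
    d=np.c_[p,np.ones(len(p))]@rot(c).T
    return np.array(c['origin']),d
def atz(c,uv,z):
    o,d=ray(c,uv); return o+d*((z-o[2])/d[:,2])[:,None]
def proj(c,X):
    Rm=rot(c); X=np.array(X,float).reshape(-1,3)
    rv=cv2.Rodrigues(Rm.T)[0]; t=-Rm.T@np.array(c['origin'])
    return cv2.projectPoints(X,rv,t,K(c),np.array(c['dist_coeffs'],float))[0].reshape(-1,2)
E
python3 - <<'E'
from h import *
for n in('top','side'):
    c=cam(n); cv2.imwrite(f'pics/{n}0.png',c['img']); print(n,c['fovy'],c['origin'],c['attitude'],c['dist_coeffs'])
    for q in ['incubator','spatula_grip','mat','bottle_a_mid','petri_dishes','marker_pen','beaker','wash_bottle','tip_box','timer']:
        print(q,[(round(r['score'],2),[int(v) for v in r['extent']]) for r in ctrl.recognise(n,q)])
o=ctrl.get_obs(); print(o)
E
```

```text
pics
top 50.84847728889464 [ 0.38664535 -0.01405961  1.38557916] [-2.17978481  2.11288366 -0.16429586] [-0.08857463  0.          0.          0.          0.        ]
incubator [(0.89, [337, 172, 88, 93]), (0.38, [342, 172, 78, 93])]
spatula_grip [(0.94, [188, 205, 13, 56])]
mat [(0.96, [174, 187, 35, 83])]
bottle_a_mid []
petri_dishes [(0.73, [242, 152, 19, 20])]
marker_pen []
beaker [(0.61, [264, 128, 20, 27])]
wash_bottle [(0.72, [350, 130, 19, 27])]
tip_box [(0.61, [432, 247, 39, 42]), (0.51, [345, 177, 74, 86]), (0.51, [213, 237, 21, 21])]
timer [(0.7, [261, 186, 13, 27]), (0.64, [304, 128, 25, 23])]
side 49.881717672363145 [-0.01229316  0.8770802   0.70529886] [-0.70124638  2.40040997 -1.35877259] [-0.05349424  0.          0.          0.          0.        ]
incubator [(0.92, [304, 127, 107, 80])]
spatula_grip [(0.87, [216, 281, 70, 45])]
mat [(0.9, [185, 270, 123, 77])]
bottle_a_mid [(0.43, [219, 281, 63, 43])]
petri_dishes [(0.84, [215, 217, 24, 20])]
marker_pen [(0.79, [350, 262, 16, 42]), (0.42, [215, 279, 69, 46])]
beaker [(0.74, [215, 183, 22, 32]), (0.58, [312, 131, 96, 43
[... 154 characters left out ...]
: 1.1, 'qpos': array([-1.41519021e+00,  2.16880725e-01,  1.61343082e+00, -2.17875493e-05,
        1.31129471e+00, -1.12187348e-01]), 'joint_vel': array([ 5.41610535e-04,  2.39429024e-05,  6.88753896e-04, -1.99032897e-03,
        1.14642318e-03,  2.78219119e-03]), 'effort': array([-6.44831980e-04, -3.96897483e+01, -3.04262674e+01, -2.46034970e-04,
        8.21909671e-04, -2.12837833e-06]), 'eef_pos': array([ 0.16539941, -0.60271465,  0.2011961 ]), 'eef_rot': array([-3.11345874e+00, -4.19400142e-01,  3.35338441e-05]), 'wrist_force': array([ 0.38574171, -1.07274656, -0.52449788]), 'ft_torque': array([-0.00715008, -0.0129637 , -0.03658605]), 'grasp_force': 0.0, 'finger_gap': 0.08543630016027394}
```

```bash
python3 - <<'E'
import cv2
t=cv2.imread('pics/top0.png'); s=cv2.imread('pics/side0.png')
cv2.imwrite('pics/t0c.png',cv2.resize(t[110:310,160:490],None,fx=2.42,fy=2.42,interpolation=cv2.INTER_CUBIC))
cv2.imwrite('pics/s0c.png',cv2.resize(s[110:360,160:490],None,fx=2.4,fy=2.4,interpolation=cv2.INTER_CUBIC))
E
```

```text
(no output)
```

View pics/t0c.png

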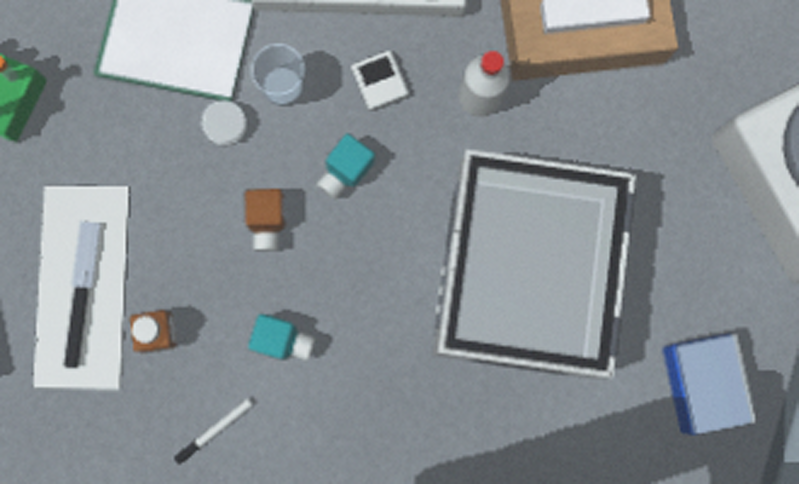

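View pics/s0c.png

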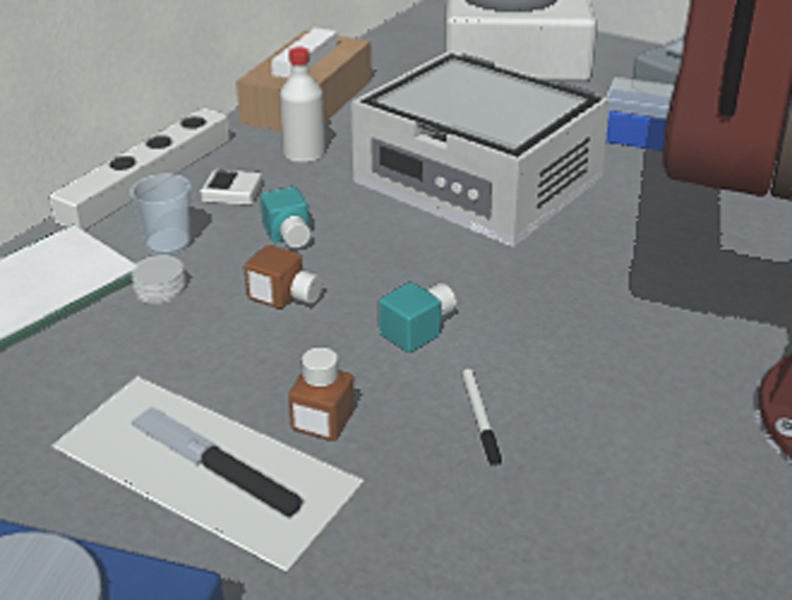

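```bash
cat > fit.py <<'E'
from h import *
from scipy.optimize import minimize
def box(x0,x1,y0,y1,z0,z1): return np.array([[x,y,z] for x in(x0,x1) for y in(y0,y1) for z in(z0,z1)],float)
def cyl(r,z0,z1,n=16):
    a=np.linspace(0,2*np.pi,n,endpoint=False); return np.array([[r*np.cos(t),r*np.sin(t),z] for z in(z0,z1) for t in a])
INC=[box(-.11,.11,-.13,.13,0,.121)]
MAT=[box(-.14,.14,-.06,.06,0,.004)]
SPA=[box(-.09,.02,-.009,.009,-.008,.008),box(.02,.11,-.014,.014,-.00125,.00125)]
BODY=[box(-.025,.025,-.025,.025,-.04,.01)]
BOT=BODY+[cyl(.013,.0,.02),cyl(.017,.018,.04)]
S=4
def render(c,parts,Rm,t):
    m=np.zeros((400*S,640*S),np.uint8)
    for p in parts:
        u=proj(c,p@Rm.T+t)
        h=cv2.convexHull(np.round((u+.5)*S).astype(np.int32)); cv2.fillConvexPoly(m,h,1)
    return cv2.resize(m.astype(np.float32),(640,400),interpolation=cv2.INTER_AREA)
def fit(views,parts,x0,z,base=np.eye(3)):
    # views: list of (cam,mask); x0=(x,y,yaw)
    def cost(p):
        Rm=R.from_euler('z',p[2]).as_matrix()@base; e=0
        for c,m in views:
            r=render(c,parts,Rm,np.array([p[0],p[1],z])); mm=m.astype(np.float32)
            e+=1-np.minimum(r,mm).sum()/np.maximum(r,mm).sum()
        return e/len(views)
    best=None
    for dy in(-.15,0,.15):
        s=np.array([x0[0],x0[1],x0[2]+dy])
        sim=np.vstack([s,s+[.015,0,0],s+[0,.015,0],s+[0,0,.15]])
        r=minimize(cost,s,method='Nelder-Mead',options=dict(initial_simplex=sim,xatol=2e-4,fatol=1e-4,maxiter=150))
        if best is None or r.fun<best.fun: best=r
    return best.x,best.fun
E
python3 - <<'E'
from fit import *
c=cam('top'); d=None
M={}
for n in('top','side'):
    c=cam(n); M[n]=(c,{q:ctrl.trace(n,q)[0]['region'] for q in('incubator','mat','spatula_grip')})
    hsv=cv2.cvtColor(c['img'],cv2.COLOR_BGR2HSV)
    am=cv2.inRange(hsv,(3,110,50),(18,255,255)); cn=cv2.connectedComponentsWithStats(am)
    for i in range(1,cn[0]):
        if cn[2][i][4]>40: print(n,cn[2][i],cn[3][i])
c=M['top'][0]
q=lambda a,b:(160+a/2.42,110+b/2.42)
I=atz(c,[q(470,151),q(635,176),q(612,375),q(440,352)],.121); print(I.round(3))
print('matc',atz(c,[q(82,287),q(82,230),q(75,340)],.008).round(3), 'bots',atz(c,[q(264,208),q(265,240),q(146,330)],.04).round(3))
def yaw(v): return np.arctan2(v[1],v[0])
v=(I[1]-I[0])
print(fit([(M[n][0],M[n][1]['incubator']) for n in M],INC,(*I.mean(0)[:2],yaw(v)),0))
m=atz(c,[q(44,186),q(34,387)],.004);mc=atz(c,[q(82,287)],.004)[0]
print(fit([(M[n][0],M[n][1]['mat']) for n in M],MAT,(mc[0],mc[1],yaw(m[0]-m[1])),0))
s=atz(c,[q(80,295),q(90,222),q(72,366)],.012)
print(fit([(M[n][0],M[n][1]['spatula_grip']) for n in M],SPA,(s[0][0],s[0][1],yaw(s[1]-s[2])),.012))
E
```

```text
top [262 188  15  15 200] [268.605 195.41 ]
top [215 239  15  16  89] [223.7752809  248.31460674]
top [310 384  18  16 106] [319.16981132 392.08490566]
side [ 453    0   33   99 1662] [468.75391095  43.811071  ]
side [ 465    0   53  177 3519] [490.57203751  81.95311168]
side [525  19  25  25 388] [537.51804124  31.14948454]
side [ 492  135  106   84 4534] [546.5055139  178.17468019]
side [592 155  13  50 111] [600.28828829 177.94594595]
side [612 160   8  40  55] [616.41818182 180.45454545]
side [262 212  24  26 298] [274.93624161 222.1409396 ]
side [ 506  215   69   86 2372] [540.44392917 253.19772344]
side [494 225  16  38 107] [501.39252336 244.08411215]
side [112 244  10   9  70] [116.58571429 248.01428571]
side [ 97 249  10  10  80] [101.275  253.4875]
side [ 81 255  10  10  83] [ 85.54216867 259.44578313]
side [119 256   9  11  79] [123.12658228 261.01265823]
side [ 64 261  11  10  80] [ 69.125  265.3625]
side [281 265  26  28 269] [293.5204461  274.97026022]
side [ 86 268  11  11  90] [ 90.7        273.22222222]
side [564 270   7  34  59] [566.71186441 284.27118644]
side [ 30 272  11  11  89] [ 35.1011236  277.47191011]
side [ 68 274  12  12  92] [ 73.72826087 279.59782609]
side [ 51 281  12  11  97] [ 56.34020619 286.        ]
side [ 33 288  12  11 100] [ 38.13 292.83]
side [536 300  20  10  76] [544.61842105 303.97368421]
[[ 0.691 -0.132  0.121]
 [ 0.666 -0.344  0.121]
 [ 0.413 -0.313  0.121]
 [ 0.435 -0.099  0.121]]
matc [[0.512 0.384 0.008]
 [0.591 0.39  0.008]
 [0.439 0.388 0.008]] bots [[0.623 0.136 0.04 ]
 [0.58  0.133 0.04 ]
 [0.455 0.285 0.04 ]]
(array([ 0.55206303, -0.21815607, -1.68757618]), np.float64(0.029384881258010864))
(array([0.51493613, 0.38795434, 0.0229861 ]), np.float64(0.172218918800354))
(array([ 0.49337324,  0.38602122, -0.05507852]), np.float64(0.18081453442573547))
```

```bash
cat > d.py <<'E'
# usage: python3 d.py x y z yaw_deg(tool x axis) [pitch_deg about world axis given: tool z tilt] : prints delta rows
from h import *
import sys
def delta(pos,Rm,o=None):
    o=o or ctrl.get_obs(); R0=R.from_rotvec(o['eef_rot'])
    t=R0.inv().apply(np.array(pos)-o['eef_pos'])*1000; r=(R0.inv()*Rm).as_rotvec()
    return t,r
def down(yaw): # tool x axis at world yaw, z down
    x=np.array([np.cos(yaw),np.sin(yaw),0]); z=np.array([0,0,-1.]); return R.from_matrix(np.c_[x,np.cross(z,x),z])
def show(pos,Rm):
    t,r=delta(pos,Rm); print('t[mm]',t.round(1),'r',r.round(3),'dist',np.linalg.norm(t).round(0),'deg',np.degrees(np.linalg.norm(r)).round(0))
if __name__=='__main__':
    a=[float(v) for v in sys.argv[1:]]
    Rm=down(np.radians(a[3]))
    if len(a)>4: Rm=R.from_rotvec(np.radians(a[4])*np.array([a[5],a[6],a[7]]))*Rm
    show(a[:3],Rm)
E
python3 - <<'E'
from fit import *
from d import *
c=cam('top');q=lambda a,b:(160+a/2.42,110+b/2.42)
X=R.from_euler('z',-.0551).as_matrix()
P=lambda v:X@np.array(v)+[.4934,.386,.012]
print(((proj(c,[P([.11,0,0]),P([.02,0,0.008]),P([-.09,0,.008])])-[160,110])*2.42).round(0))
s=cam('side'); print(((proj(s,[P([.11,0,0]),P([.02,0,0.008]),P([-.09,0,.008])])-[160,110])*2.4).round(0))
# notch check in side
N=[.564,-.116,.108]; print(((proj(s,[N])-[160,110])*2.4).round(0))
# bottles fit (amber body only)
for z,base,x0,comp in((.025,R.from_euler('y',-90,degrees=True).as_matrix(),(.615,.136,0),[(c,(268,195)),(s,(275,222))]),(.04,np.eye(3),(.455,.285,0),[(c,(224,248)),(s,(293,275))])):
    v=[]
    for cc,p in comp:
        am=cv2.inRange(cv2.cvtColor(cc['img'],cv2.COLOR_BGR2HSV),(3,90,40),(18,255,255))
        m=np.zeros((400,640),np.uint8); x,y=p; m[y-20:y+20,x-20:x+20]=am[y-20:y+20,x-20:x+20]
        m=cv2.morphologyEx(m,cv2.MORPH_CLOSE,np.ones((7,7),np.uint8))
        v.append((cc,m>0))
    print(fit(v,BODY,x0,z,base))
show([.50,0,.30],down(np.pi/2)); 
E
```

```text
[[ 89. 221.]
 [ 79. 285.]
 [ 69. 366.]]
[[137. 414.]
 [202. 446.]
 [293. 499.]]
[[431. 135.]]
(array([0.61002745, 0.13523876, 0.20899564]), np.float64(0.2950420379638672))
(array([0.45502086, 0.28051029, 0.24762676]), np.float64(0.546981692314148))
t[mm] [ 482.2 -492.7  -98.8] r [-0.    -0.    -1.303] dist 696.0 deg 75.0
```

```bash
python3 -m handwheel '[{"tx":240,"ty":-246,"tz":-99,"rz":-0.65},{"tx":240,"ty":-246,"tz":-99,"rz":-0.65},{"tx":240,"ty":-246,"tz":-99,"rz":-0.65},{"tx":240,"ty":-246,"tz":-99,"rz":-0.65},{"tx":240,"ty":-246,"tz":-99,"rz":-0.65},{"tx":240,"ty":-246,"tz":-99,"rz":-0.65},{"tx":240,"ty":-246,"tz":-99,"rz":-0.65},{"tx":240,"ty":-246,"tz":-99,"rz":-0.65}]'; python3 d.py .5 0 .3 90;python3 d.py .495 .386 .12 177.5
```

```text
t[mm] [ 482.2 -492.7  -98.8] r [-0.    -0.    -1.303] dist 696.0 deg 75.0
t[mm] [ 579.5 -866.3   81.2] r [ 0.   -0.   -2.83] dist 1045.0 deg 162.0schema error: expected keys rx, ry, rz, tx, ty, tz, claw
```

```bash
python3 -m handwheel '[{"rx":0,"ry":0,"rz":-0.65,"tx":240,"ty":-246,"tz":-99,"claw":100},{"rx":0,"ry":0,"rz":-0.65,"tx":240,"ty":-246,"tz":-99,"claw":100},{"rx":0,"ry":0,"rz":-0.65,"tx":240,"ty":-246,"tz":-99,"claw":100},{"rx":0,"ry":0,"rz":-0.65,"tx":240,"ty":-246,"tz":-99,"claw":100},{"rx":0,"ry":0,"rz":-0.65,"tx":240,"ty":-246,"tz":-99,"claw":100},{"rx":0,"ry":0,"rz":-0.65,"tx":240,"ty":-246,"tz":-99,"claw":100},{"rx":0,"ry":0,"rz":-0.65,"tx":240,"ty":-246,"tz":-99,"claw":100},{"rx":0,"ry":0,"rz":-0.65,"tx":240,"ty":-246,"tz":-99,"claw":100}]'; python3 d.py .5 0 .3 90;python3 d.py .495 .386 .12 177.5
```

```text
clock: 2.32
eef_pos: [0.3209, -0.3207, 0.2942]
eef_rot: [2.816, 1.39, 0.001]
wrist_force: [0.4, 0.9, -0.9]
finger_gap: 0.0852
grasp_force: 0.0
t[mm] [363.5 -52.8  -5.8] r [ 0.001  0.    -0.654] dist 367.0 deg 37.0
t[mm] [ 666.9 -291.6  173.9] r [ 0.000e+00  1.000e-03 -2.181e+00] dist 748.0 deg 125.0
```

```bash
python3 -m handwheel '[{"rx":0,"ry":0,"rz":-0.65,"tx":330,"ty":-50,"tz":-6,"claw":100},{"rx":0,"ry":0,"rz":-0.65,"tx":330,"ty":-50,"tz":-6,"claw":100},{"rx":0,"ry":0,"rz":-0.65,"tx":330,"ty":-50,"tz":-6,"claw":100},{"rx":0,"ry":0,"rz":-0.65,"tx":330,"ty":-50,"tz":-6,"claw":100},{"rx":0,"ry":0,"rz":-0.65,"tx":330,"ty":-50,"tz":-6,"claw":100},{"rx":0,"ry":0,"rz":-0.65,"tx":330,"ty":-50,"tz":-6,"claw":100},{"rx":0,"ry":0,"rz":-0.65,"tx":330,"ty":-50,"tz":-6,"claw":100},{"rx":0,"ry":0,"rz":-0.65,"tx":330,"ty":-50,"tz":-6,"claw":100}]'
python3 -m handwheel '[{"rx":0,"ry":0,"rz":-0.76,"tx":200,"ty":0,"tz":60,"claw":100},{"rx":0,"ry":0,"rz":-0.76,"tx":200,"ty":0,"tz":60,"claw":100},{"rx":0,"ry":0,"rz":-0.76,"tx":200,"ty":0,"tz":60,"claw":100},{"rx":0,"ry":0,"rz":-0.76,"tx":200,"ty":0,"tz":60,"claw":100},{"rx":0,"ry":0,"rz":-0.76,"tx":200,"ty":0,"tz":60,"claw":100},{"rx":0,"ry":0,"rz":-0.76,"tx":200,"ty":0,"tz":60,"claw":100},{"rx":0,"ry":0,"rz":-0.76,"tx":200,"ty":0,"tz":60,"claw":100},{"rx":0,"ry":0,"rz":-0.76,"tx":200,"ty":0,"tz":60,"claw":100}]'
python3 d.py .495 .386 .10 177.5
```

```text
clock: 2.98
eef_pos: [0.4816, -0.0283, 0.3]
eef_rot: [2.223, 2.218, 0.001]
wrist_force: [0.7, -0.4, -0.7]
finger_gap: 0.0855
grasp_force: 0.0
clock: 3.65
eef_pos: [0.4815, 0.1698, 0.2395]
eef_rot: [1.245, 2.884, -0.001]
wrist_force: [0.2, 0.2, -1.0]
finger_gap: 0.0854
grasp_force: 0.0
t[mm] [148.2 158.1 139.3] r [-0.001  0.    -0.772] dist 258.0 deg 44.0
```

```bash
python3 -m handwheel '[{"rx":0,"ry":0,"rz":-0.772,"tx":148,"ty":158,"tz":139,"claw":60},{"rx":0,"ry":0,"rz":-0.772,"tx":148,"ty":158,"tz":139,"claw":60},{"rx":0,"ry":0,"rz":-0.772,"tx":148,"ty":158,"tz":139,"claw":60},{"rx":0,"ry":0,"rz":-0.772,"tx":148,"ty":158,"tz":139,"claw":60},{"rx":0,"ry":0,"rz":-0.772,"tx":148,"ty":158,"tz":139,"claw":60},{"rx":0,"ry":0,"rz":-0.772,"tx":148,"ty":158,"tz":139,"claw":60},{"rx":0,"ry":0,"rz":-0.772,"tx":148,"ty":158,"tz":139,"claw":60},{"rx":0,"ry":0,"rz":-0.772,"tx":148,"ty":158,"tz":139,"claw":60}]'
python3 - <<'E'
from fit import *
import fit
from d import *
c=cam('side'); cv2.imwrite('pics/s1.png',cv2.resize(c['img'][150:350,150:400],None,fx=3.2,fy=3,interpolation=cv2.INTER_CUBIC))
t=ctrl.trace('side','spatula_grip')
for r in t[:1]: print(r['score'],r['extent'])
show([.495,.386,.014],down(np.radians(177.5)))
E
```

```text
clock: 4.32
eef_pos: [0.4942, 0.3853, 0.0982]
eef_rot: [-0.069, -3.138, 0.004]
wrist_force: [0.1, -0.7, 0.7]
finger_gap: 0.0513
grasp_force: 0.0
0.57 [216.8, 283.3, 69.7, 42.1]
t[mm] [ 1.2  1.6 87.3] r [-0.     0.001 -0.002] dist 87.0 deg 0.0
```

View pics/s1.png

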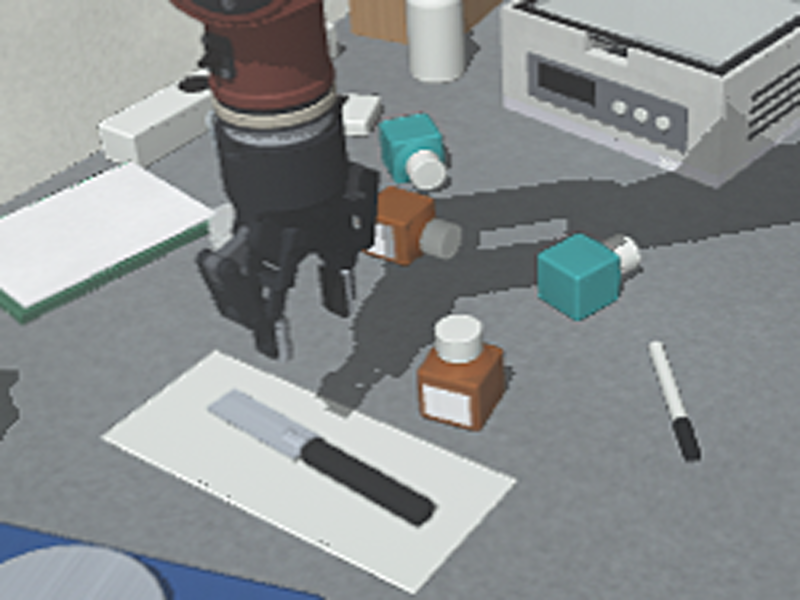

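```bash
python3 -m handwheel '[{"rx":0,"ry":0,"rz":0,"tx":1,"ty":1.5,"tz":30,"claw":60},{"rx":0,"ry":0,"rz":0,"tx":1,"ty":1.5,"tz":60,"claw":60},{"rx":0,"ry":0,"rz":0,"tx":1,"ty":1.5,"tz":75,"claw":60},{"rx":0,"ry":0,"rz":0,"tx":1,"ty":1.5,"tz":84,"claw":60},{"rx":0,"ry":0,"rz":0,"tx":1,"ty":1.5,"tz":84,"claw":60},{"rx":0,"ry":0,"rz":0,"tx":1,"ty":1.5,"tz":84,"claw":0},{"rx":0,"ry":0,"rz":0,"tx":1,"ty":1.5,"tz":84,"claw":0},{"rx":0,"ry":0,"rz":0,"tx":1,"ty":1.5,"tz":84,"claw":0}]'
python3 -m handwheel '[{"rx":0,"ry":0,"rz":0,"tx":0,"ty":0,"tz":0,"claw":0},{"rx":0,"ry":0,"rz":0,"tx":0,"ty":0,"tz":0,"claw":0},{"rx":0,"ry":0,"rz":0,"tx":0,"ty":0,"tz":0,"claw":0},{"rx":0,"ry":0,"rz":0,"tx":0,"ty":0,"tz":0,"claw":0},{"rx":0,"ry":0,"rz":0,"tx":0,"ty":0,"tz":-5,"claw":0},{"rx":0,"ry":0,"rz":0,"tx":0,"ty":0,"tz":-15,"claw":0},{"rx":0,"ry":0,"rz":0,"tx":0,"ty":0,"tz":-30,"claw":0},{"rx":0,"ry":0,"rz":0,"tx":0,"ty":0,"tz":-50,"claw":0}]'
python3 - <<'E'
from fit import *
from d import *
V=[]
for n in ('side','top'):
    c=cam(n)
    t=ctrl.trace(n,'spatula_grip')
    print(n,[(r['score'],r['extent']) for r in t][:2])
    if n=='side': cv2.imwrite('pics/s2.png',cv2.resize(c['img'][180:350,170:340],None,fx=3,fy=3))
o=ctrl.get_obs();print(o['eef_pos'],o['finger_gap'],o['wrist_force'],o['ft_torque'])
E
```

```text
clock: 5.08
eef_pos: [0.4958, 0.3879, 0.019]
eef_rot: [0.067, 3.137, 0.004]
wrist_force: [-0.1, -0.3, 0.4]
finger_gap: 0.0157
grasp_force: 0.0
clock: 5.75
eef_pos: [0.4927, 0.3866, 0.0661]
eef_rot: [-0.066, -3.138, 0.003]
wrist_force: [0.2, -0.6, -0.2]
finger_gap: -0.0002
grasp_force: 0.0
side [(0.61, [218.6, 282.6, 65.1, 43.7])]
top [(0.95, [189.6, 204.8, 12.7, 56.7])]
[0.49468914 0.38781911 0.06769202] 0.0002086629228836725 [-0.38168767 -0.64785424 -0.34666231] [-0.03398584  0.03373173 -0.02680458]
```

View pics/s2.png

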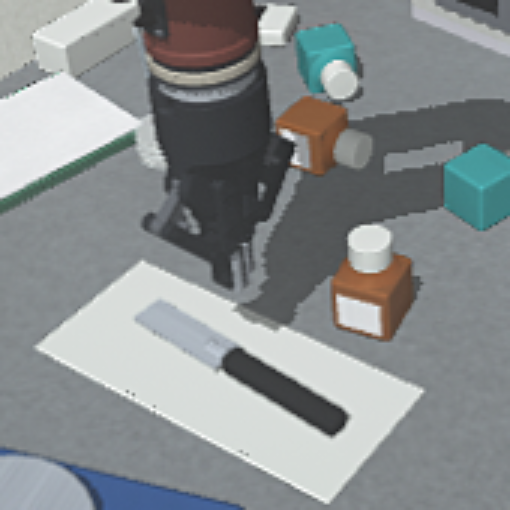

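```bash
python3 - <<'E'
from h import *
t=cam('top');s=cam('side')
print('top',atz(t,[(193.5,229),(189.8,260.4),(197.2,201.7)],.016).round(4))
print('side',atz(s,[(170+228/3,180+356/3),(170+340/3,180+422/3),(170+150/3,180+311/3)],.016).round(4))
print((proj(s,[.4947,.3878,.0597])-[170,180])*3, proj(t,[.4947,.3878,.0597]))
g=cv2.cvtColor(t['img'],cv2.COLOR_BGR2GRAY)
cv2.imwrite('pics/t2.png',cv2.resize(t['img'][180:280,165:265],None,fx=6,fy=6))
E
```

```text
top [[0.5098 0.3828 0.016 ]
 [0.4068 0.3879 0.016 ]
 [0.6009 0.377  0.016 ]]
side [[0.5074 0.3865 0.016 ]
 [0.399  0.3931 0.016 ]
 [0.5906 0.3825 0.016 ]]
[[234.03199051 319.72425575]] [[187.77570255 232.29327808]]
```

View pics/t2.png

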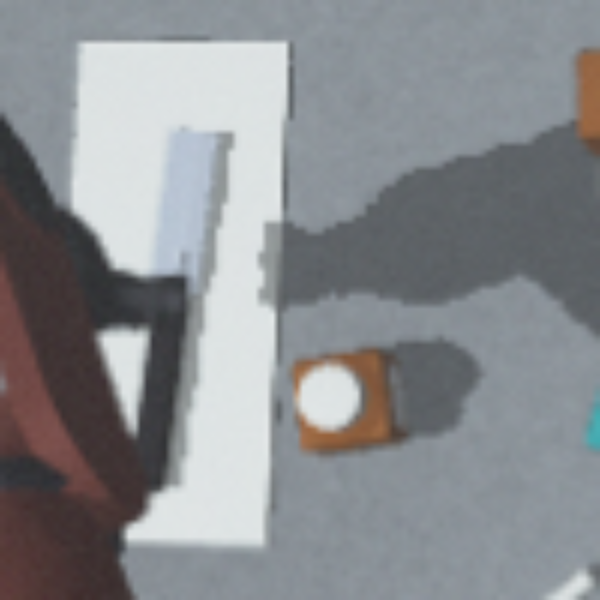

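```bash
python3 -m handwheel '[{"rx":0,"ry":0,"rz":0,"tx":0,"ty":-1,"tz":0,"claw":50},{"rx":0,"ry":0,"rz":0,"tx":0,"ty":-1,"tz":0,"claw":50},{"rx":0,"ry":0,"rz":0,"tx":0,"ty":-1,"tz":0,"claw":50},{"rx":0,"ry":0,"rz":0,"tx":0,"ty":-1,"tz":20,"claw":50},{"rx":0,"ry":0,"rz":0,"tx":0,"ty":-1,"tz":40,"claw":50},{"rx":0,"ry":0,"rz":0,"tx":0,"ty":-1,"tz":50,"claw":50},{"rx":0,"ry":0,"rz":0,"tx":0,"ty":-1,"tz":52,"claw":50},{"rx":0,"ry":0,"rz":0,"tx":0,"ty":-1,"tz":52,"claw":50}]'
python3 - <<'E'
from h import *
import time
for i in range(4):
    o=ctrl.get_obs(); print(o['clock'],o['eef_pos'],o['qpos'],o['wrist_force'],o['finger_gap']); cam('side')
c=cam('side'); cv2.imwrite('pics/s3.png',cv2.resize(c['img'][230:350,190:350],None,fx=4.8,fy=4.8))
E
```

```text
clock: 6.72
eef_pos: [0.4928, 0.3856, 0.0131]
eef_rot: [-0.066, -3.138, 0.003]
wrist_force: [0.4, -1.1, 0.4]
finger_gap: 0.0425
grasp_force: 0.0
6.7167 [0.4927728  0.38556471 0.01307215] [ 5.51830660e-01  4.34918382e-01  1.72033489e+00 -2.82555399e-06
  9.89294311e-01 -9.77122420e-01] [ 0.43399712 -1.11327988  0.35668429] 0.04254304009343075
6.7667 [0.49377341 0.38619341 0.01431639] [ 5.51854935e-01  4.33765458e-01  1.71911302e+00 -1.82332471e-05
  9.89255489e-01 -9.77160091e-01] [0.17278033 0.72116241 1.44212363] 0.0427058589959501
6.8167 [0.49448338 0.38663796 0.01520525] [ 5.51870828e-01  4.32892523e-01  1.71831608e+00 -3.10223516e-05
  9.89126810e-01 -9.77133539e-01] [ 0.61303645  0.91938266 -0.11713894] 0.042577627206340056
6.8667 [0.494854   0.38688117 0.01572445] [ 5.51876234e-01  4.32333963e-01  1.71792244e+00  2.67710652e-06
  9.89080594e-01 -9.77128252e-01] [0.07211681 0.12819435 0.28481914] 0.04299702011396877
```

View pics/s3.png

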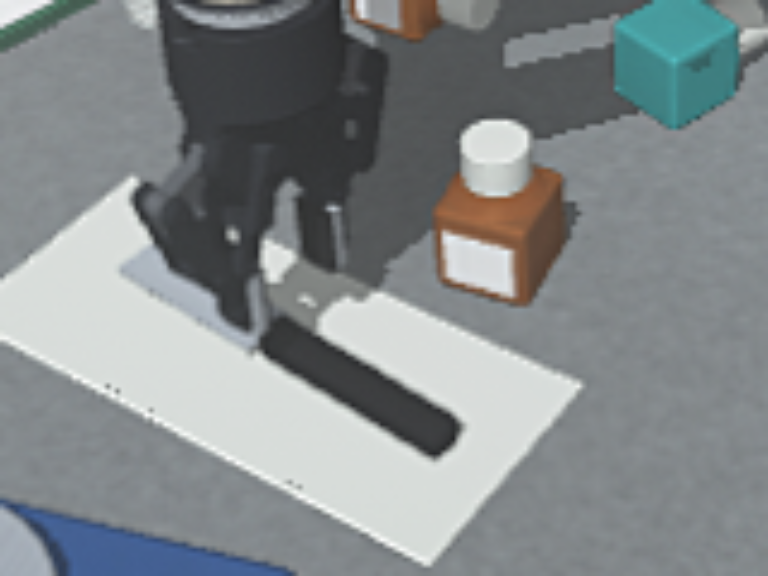

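```bash
python3 - <<'E'
from h import *
s=cam('side')
print(((proj(s,[[.495,.387,.008],[.495,.387,.016],[.495,.387,.03],[.515,.387,.016]])-[190,230])*4.8).round(0))
for z in(.008,.016,.024,.032): print(z,atz(s,[(190+255/4.8,230+345/4.8),(190+335/4.8,230+270/4.8),(190+265/4.8,230+338/4.8)],z).round(3).tolist())
E
```

```text
[[290. 353.]
 [289. 341.]
 [286. 319.]
 [256. 324.]]
0.008 [[0.512, 0.392, 0.008], [0.513, 0.333, 0.008], [0.511, 0.386, 0.008]]
0.016 [[0.506, 0.397, 0.016], [0.507, 0.339, 0.016], [0.505, 0.392, 0.016]]
0.024 [[0.5, 0.403, 0.024], [0.501, 0.346, 0.024], [0.499, 0.397, 0.024]]
0.032 [[0.494, 0.409, 0.032], [0.495, 0.352, 0.032], [0.493, 0.403, 0.032]]
```

```bash
python3 -m handwheel '[{"rx":0,"ry":0,"rz":0,"tx":0,"ty":0,"tz":3,"claw":50},{"rx":0,"ry":0,"rz":0,"tx":0,"ty":0,"tz":6,"claw":50},{"rx":0,"ry":0,"rz":0,"tx":0,"ty":0,"tz":9,"claw":50},{"rx":0,"ry":0,"rz":0,"tx":0,"ty":0,"tz":9,"claw":50},{"rx":0,"ry":0,"rz":0,"tx":0,"ty":0,"tz":9,"claw":50},{"rx":0,"ry":0,"rz":0,"tx":0,"ty":0,"tz":9,"claw":0},{"rx":0,"ry":0,"rz":0,"tx":0,"ty":0,"tz":9,"claw":0},{"rx":0,"ry":0,"rz":0,"tx":0,"ty":0,"tz":9,"claw":0}]'
python3 -m handwheel '[{"rx":0,"ry":0,"rz":0,"tx":0,"ty":0,"tz":0,"claw":0},{"rx":0,"ry":0,"rz":0,"tx":0,"ty":0,"tz":0,"claw":0},{"rx":0,"ry":0,"rz":0,"tx":0,"ty":0,"tz":0,"claw":0},{"rx":0,"ry":0,"rz":0,"tx":0,"ty":0,"tz":0,"claw":0},{"rx":0,"ry":0,"rz":0,"tx":0,"ty":0,"tz":0,"claw":0},{"rx":0,"ry":0,"rz":0,"tx":0,"ty":0,"tz":0,"claw":0},{"rx":0,"ry":0,"rz":0,"tx":0,"ty":0,"tz":0,"claw":0},{"rx":0,"ry":0,"rz":0,"tx":0,"ty":0,"tz":0,"claw":0}]'
```

```text
clock: 7.68
eef_pos: [0.494, 0.3863, 0.0056]
eef_rot: [0.066, 3.141, 0.0]
wrist_force: [0.2, 0.4, 0.2]
finger_gap: 0.007
grasp_force: 0.0
clock: 8.35
eef_pos: [0.4938, 0.3863, 0.0055]
eef_rot: [-0.066, -3.141, -0.0]
wrist_force: [-0.1, -0.7, -0.0]
finger_gap: -0.0002
grasp_force: 0.0
```

```bash
python3 -m handwheel '[{"rx":0,"ry":0,"rz":0,"tx":0,"ty":0,"tz":-20,"claw":50},{"rx":0,"ry":0,"rz":0,"tx":0,"ty":0,"tz":-20,"claw":50},{"rx":0,"ry":0,"rz":0,"tx":0,"ty":0,"tz":-20,"claw":50},{"rx":0,"ry":0,"rz":0,"tx":0,"ty":0,"tz":-10,"claw":50},{"rx":0,"ry":0,"rz":0,"tx":0,"ty":0,"tz":0,"claw":50},{"rx":0,"ry":0,"rz":0,"tx":0,"ty":0,"tz":3,"claw":50},{"rx":0,"ry":0,"rz":0,"tx":0,"ty":0,"tz":6,"claw":50},{"rx":0,"ry":0,"rz":0,"tx":0,"ty":0,"tz":6,"claw":50}]'
python3 - <<'E'
from h import *
for i in range(3): s=cam('side')
o=ctrl.get_obs(); print(o['eef_pos'],o['wrist_force'],o['finger_gap'])
t=cam('top')
a=cv2.resize(s['img'][240:330,210:310],None,fx=4,fy=4); b=cv2.resize(t['img'][190:280,160:260],None,fx=4,fy=4)
cv2.imwrite('pics/s4.png',np.hstack([a,b]))
E
```

```text
clock: 9.02
eef_pos: [0.4923, 0.3853, -0.0028]
eef_rot: [-0.066, -3.138, 0.003]
wrist_force: [0.1, 0.4, 0.0]
finger_gap: 0.0428
grasp_force: 0.0
[ 0.49388324  0.38629008 -0.00068159] [-0.44509372 -0.12410936 -0.02436055] 0.04250650890138177
```

View pics/s4.png

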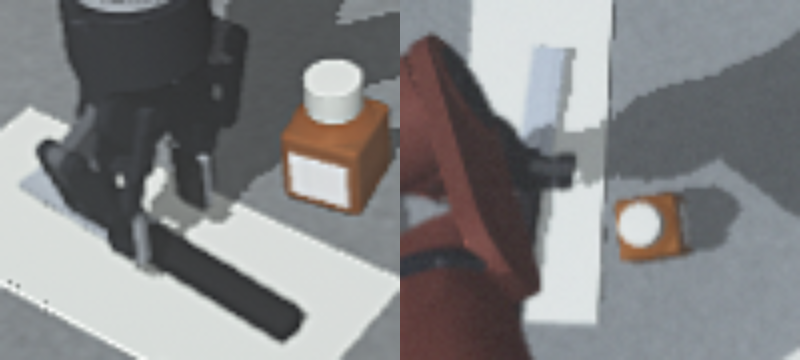

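```bash
python3 -m handwheel '[{"rx":0,"ry":0,"rz":0,"tx":0,"ty":0,"tz":2,"claw":50},{"rx":0,"ry":0,"rz":0,"tx":0,"ty":0,"tz":4,"claw":50},{"rx":0,"ry":0,"rz":0,"tx":0,"ty":0,"tz":4,"claw":50},{"rx":0,"ry":0,"rz":0,"tx":0,"ty":0,"tz":4,"claw":0},{"rx":0,"ry":0,"rz":0,"tx":0,"ty":0,"tz":4,"claw":0},{"rx":0,"ry":0,"rz":0,"tx":0,"ty":0,"tz":4,"claw":0},{"rx":0,"ry":0,"rz":0,"tx":0,"ty":0,"tz":4,"claw":0},{"rx":0,"ry":0,"rz":0,"tx":0,"ty":0,"tz":4,"claw":0}]'
python3 - <<'E'
from h import *
for i in range(4): s=cam('side')
o=ctrl.get_obs(); print(o['eef_pos'],o['wrist_force'],o['finger_gap'],o['grasp_force'])
E
```

```text
clock: 9.88
eef_pos: [0.4939, 0.3863, -0.0044]
eef_rot: [0.066, 3.141, 0.0]
wrist_force: [-0.2, -0.9, 0.4]
finger_gap: -0.0002
grasp_force: 0.0
[ 0.49385034  0.38627823 -0.00449203] [-0.13745785 -0.37582962  0.10759242] 0.00012554295350344932 0.0
```

```bash
python3 -m handwheel '[{"rx":0,"ry":0,"rz":0,"tx":0,"ty":0,"tz":1,"claw":0},{"rx":0,"ry":0,"rz":0,"tx":0,"ty":0,"tz":2,"claw":0},{"rx":0,"ry":0,"rz":0,"tx":0,"ty":0,"tz":3,"claw":0},{"rx":0,"ry":0,"rz":0,"tx":0,"ty":0,"tz":4,"claw":0},{"rx":0,"ry":0,"rz":0,"tx":0,"ty":0,"tz":4,"claw":0},{"rx":0,"ry":0,"rz":0,"tx":0,"ty":0,"tz":4,"claw":0},{"rx":0,"ry":0,"rz":0,"tx":0,"ty":0,"tz":4,"claw":0},{"rx":0,"ry":0,"rz":0,"tx":0,"ty":0,"tz":4,"claw":0}]'
python3 - <<'E'
from h import *
s=cam('side');t=cam('top')
o=ctrl.get_obs(); print(o['eef_pos'],o['wrist_force'],o['qpos'])
a=cv2.resize(s['img'][240:330,210:310],None,fx=6,fy=6)
cv2.imwrite('pics/s5.png',a)
E
```

```text
clock: 10.75
eef_pos: [0.4939, 0.3863, -0.0085]
eef_rot: [0.066, 3.141, 0.0]
wrist_force: [-0.0, 0.0, 0.3]
finger_gap: 0.0002
grasp_force: 0.0
[ 0.4938799   0.3862633  -0.00847464] [ 0.72805669  0.23636158 -0.61368181] [ 5.51858966e-01  4.67448538e-01  1.72334983e+00 -1.44282818e-05
  9.50660167e-01 -9.77086003e-01]
```

View pics/s5.png

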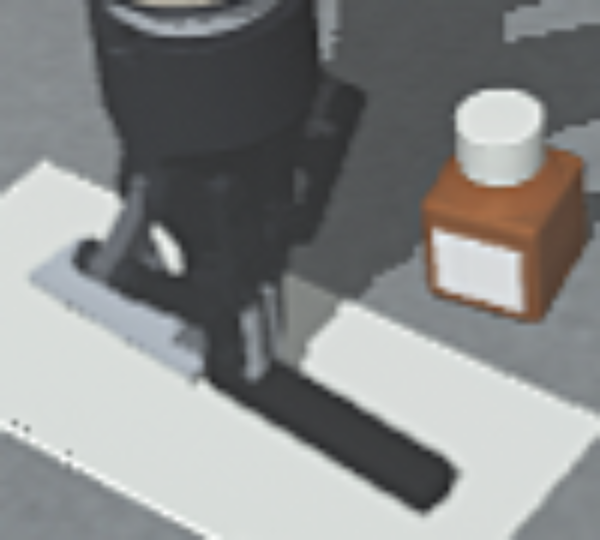

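```bash
python3 -m handwheel '[{"rx":0,"ry":0,"rz":0,"tx":0,"ty":0,"tz":1,"claw":0},{"rx":0,"ry":0,"rz":0,"tx":0,"ty":0,"tz":2,"claw":0},{"rx":0,"ry":0,"rz":0,"tx":0,"ty":0,"tz":3,"claw":0},{"rx":0,"ry":0,"rz":0,"tx":0,"ty":0,"tz":4,"claw":0},{"rx":0,"ry":0,"rz":0,"tx":0,"ty":0,"tz":4,"claw":0},{"rx":0,"ry":0,"rz":0,"tx":0,"ty":0,"tz":4,"claw":0},{"rx":0,"ry":0,"rz":0,"tx":0,"ty":0,"tz":4,"claw":0},{"rx":0,"ry":0,"rz":0,"tx":0,"ty":0,"tz":4,"claw":0}]'
python3 - <<'E'
from h import *
s=cam('side');t=cam('top')
o=ctrl.get_obs(); print(o['eef_pos'],o['wrist_force'],o['qpos'])
for z in (.0,.01,.02,.03): print(z,atz(t,[(201.2,232.5)],z).round(4), atz(s,[(252.5,303.3)],z).round(4))
E
```

```text
clock: 11.52
eef_pos: [0.494, 0.3864, -0.01]
eef_rot: [-0.065, -3.14, 0.001]
wrist_force: [-4.6, -2.7, 11.4]
finger_gap: 0.0001
grasp_force: 6.0
[ 0.49405851  0.38641671 -0.01004028] [-3.44722368 -1.88819187 11.27057819] [ 5.51979463e-01  4.70621913e-01  1.72236338e+00 -1.54531045e-04
  9.49150572e-01 -9.77144386e-01]
0.0 [[0.5004 0.3607 0.    ]] [[0.4976 0.3782 0.    ]]
0.01 [[0.4996 0.358  0.01  ]] [[0.4904 0.3853 0.01  ]]
0.02 [[0.4988 0.3553 0.02  ]] [[0.4831 0.3924 0.02  ]]
0.03 [[0.498  0.3526 0.03  ]] [[0.4759 0.3994 0.03  ]]
```

```bash
python3 -m handwheel '[{"rx":0,"ry":0,"rz":0,"tx":0,"ty":0,"tz":-30,"claw":50},{"rx":0,"ry":0,"rz":0,"tx":0,"ty":0,"tz":-30,"claw":50},{"rx":0,"ry":0,"rz":0,"tx":0,"ty":0,"tz":-30,"claw":50},{"rx":0,"ry":0,"rz":0,"tx":0,"ty":0,"tz":-30,"claw":50},{"rx":0,"ry":0,"rz":0,"tx":0,"ty":0,"tz":-20,"claw":50},{"rx":0,"ry":0,"rz":0,"tx":0,"ty":0,"tz":-10,"claw":50},{"rx":0,"ry":0,"rz":0,"tx":0,"ty":0,"tz":0,"claw":50},{"rx":0,"ry":0,"rz":0,"tx":0,"ty":0,"tz":0,"claw":50}]'
python3 -m handwheel '[{"rx":0,"ry":0,"rz":0,"tx":0,"ty":0,"tz":2,"claw":50},{"rx":0,"ry":0,"rz":0,"tx":0,"ty":0,"tz":4,"claw":50},{"rx":0,"ry":0,"rz":0,"tx":0,"ty":0,"tz":6,"claw":50},{"rx":0,"ry":0,"rz":0,"tx":0,"ty":0,"tz":8,"claw":50},{"rx":0,"ry":0,"rz":0,"tx":0,"ty":0,"tz":8,"claw":50},{"rx":0,"ry":0,"rz":0,"tx":0,"ty":0,"tz":8,"claw":0},{"rx":0,"ry":0,"rz":0,"tx":0,"ty":0,"tz":8,"claw":0},{"rx":0,"ry":0,"rz":0,"tx":0,"ty":0,"tz":8,"claw":0}]'
python3 -m handwheel '[{"rx":0,"ry":0,"rz":0,"tx":0,"ty":0,"tz":0,"claw":0},{"rx":0,"ry":0,"rz":0,"tx":0,"ty":0,"tz":0,"claw":0},{"rx":0,"ry":0,"rz":0,"tx":0,"ty":0,"tz":0,"claw":0},{"rx":0,"ry":0,"rz":0,"tx":0,"ty":0,"tz":0,"claw":0},{"rx":0,"ry":0,"rz":0,"tx":0,"ty":0,"tz":0,"claw":0},{"rx":0,"ry":0,"rz":0,"tx":0,"ty":0,"tz":0,"claw":0},{"rx":0,"ry":0,"rz":0,"tx":0,"ty":0,"tz":0,"claw":0},{"rx":0,"ry":0,"rz":0,"tx":0,"ty":0,"tz":0,"claw":0}]'
```

```text
clock: 12.28
eef_pos: [0.4905, 0.3841, -0.0172]
eef_rot: [-0.066, -3.134, 0.007]
wrist_force: [-0.4, 0.2, -0.3]
finger_gap: 0.0427
grasp_force: 0.0
clock: 12.95
eef_pos: [0.4945, 0.3866, -0.0197]
eef_rot: [0.066, 3.14, 0.001]
wrist_force: [-0.7, 0.1, -0.3]
finger_gap: 0.0165
grasp_force: 60.0
clock: 13.62
eef_pos: [0.4943, 0.3866, -0.0199]
eef_rot: [0.066, 3.14, 0.001]
wrist_force: [-0.4, -0.2, 5.5]
finger_gap: 0.0159
grasp_force: 60.7
```

```bash
python3 -m handwheel '[{"rx":0,"ry":0,"rz":0,"tx":0,"ty":0,"tz":-6,"claw":0},{"rx":0,"ry":0,"rz":0,"tx":0,"ty":0,"tz":-20,"claw":0},{"rx":0,"ry":0,"rz":0,"tx":0,"ty":0,"tz":-40,"claw":0},{"rx":0,"ry":0,"rz":0,"tx":0,"ty":0,"tz":-70,"claw":0},{"rx":0,"ry":0,"rz":0,"tx":0,"ty":0,"tz":-100,"claw":0},{"rx":0,"ry":0,"rz":0,"tx":0,"ty":0,"tz":-130,"claw":0},{"rx":0,"ry":0,"rz":0,"tx":0,"ty":0,"tz":-150,"claw":0},{"rx":0,"ry":0,"rz":0,"tx":0,"ty":0,"tz":-150,"claw":0}]'
python3 d.py .56 .24 .13 130; python3 d.py .584 .08 .13 83.3
```

```text
clock: 14.28
eef_pos: [0.4973, 0.3885, 0.1365]
eef_rot: [0.065, 3.132, 0.009]
wrist_force: [1.3, 0.5, -0.1]
finger_gap: 0.0161
grasp_force: 60.1
t[mm] [ -68.8 -145.8    6.2] r [0.01  0.006 0.831] dist 161.0 deg 48.0
t[mm] [ -99.4 -304.6    5.5] r [0.012 0.002 1.646] dist 321.0 deg 94.0
```

```bash
python3 -m handwheel '[{"rx":0,"ry":0,"rz":0.1,"tx":-8,"ty":-18,"tz":6,"claw":0},{"rx":0,"ry":0,"rz":0.21,"tx":-17,"ty":-36,"tz":6,"claw":0},{"rx":0,"ry":0,"rz":0.32,"tx":-26,"ty":-56,"tz":6,"claw":0},{"rx":0,"ry":0,"rz":0.43,"tx":-36,"ty":-76,"tz":6,"claw":0},{"rx":0,"ry":0,"rz":0.54,"tx":-46,"ty":-96,"tz":6,"claw":0},{"rx":0,"ry":0,"rz":0.65,"tx":-55,"ty":-116,"tz":6,"claw":0},{"rx":0,"ry":0,"rz":0.75,"tx":-63,"ty":-134,"tz":6,"claw":0},{"rx":0,"ry":0,"rz":0.83,"tx":-69,"ty":-146,"tz":6,"claw":0}]'
python3 -m handwheel '[{"rx":0,"ry":0,"rz":0.1,"tx":-17,"ty":-10,"tz":0,"claw":0},{"rx":0,"ry":0,"rz":0.2,"tx":-34,"ty":-20,"tz":0,"claw":0},{"rx":0,"ry":0,"rz":0.31,"tx":-52,"ty":-31,"tz":0,"claw":0},{"rx":0,"ry":0,"rz":0.42,"tx":-70,"ty":-42,"tz":0,"claw":0},{"rx":0,"ry":0,"rz":0.53,"tx":-90,"ty":-54,"tz":0,"claw":0},{"rx":0,"ry":0,"rz":0.64,"tx":-110,"ty":-67,"tz":0,"claw":0},{"rx":0,"ry":0,"rz":0.74,"tx":-126,"ty":-77,"tz":0,"claw":0},{"rx":0,"ry":0,"rz":0.815,"tx":-138,"ty":-84,"tz":0,"claw":0}]'
python3 -m handwheel '[{"rx":0,"ry":0,"rz":0,"tx":0,"ty":0,"tz":25,"claw":0},{"rx":0,"ry":0,"rz":0,"tx":0,"ty":0,"tz":50,"claw":0},{"rx":0,"ry":0,"rz":0,"tx":0,"ty":0,"tz":50,"claw":0},{"rx":0,"ry":0,"rz":0,"tx":0,"ty":0,"tz":50,"claw":0},{"rx":0,"ry":0,"rz":0,"tx":0,"ty":0,"tz":50,"claw":0},{"rx":0,"ry":0,"rz":0,"tx":0,"ty":0,"tz":50,"claw":0},{"rx":0,"ry":0,"rz":0,"tx":0,"ty":0,"tz":50,"claw":0},{"rx":0,"ry":0,"rz":0,"tx":0,"ty":0,"tz":50,"claw":0}]'
python3 - <<'E'
from fit import *
from d import *
s=cam('side');ts=ctrl.trace('side','spatula_grip');t=cam('top');tt=ctrl.trace('top','spatula_grip')
o=ctrl.get_obs(); print(o['eef_pos'],o['eef_rot'],o['finger_gap'])
print([(r['score'],r['extent']) for r in ts+tt])
Rm=R.from_rotvec(o['eef_rot'])*R.from_euler('z',np.pi); X=Rm.as_matrix()@np.diag([1,-1,-1.])
for dz in(0,.032):
  P=o['eef_pos']+[0,0,dz]; print(dz,[(proj(c,[P+.11*X[:,0],P+.02*X[:,0],P-.09*X[:,0]])).round(1).tolist() for c in(s,t)])
a=s['img'][130:250,280:440]; cv2.imwrite('pics/s6.png',cv2.resize(a,None,fx=5,fy=5,interpolation=cv2.INTER_CUBIC))
show([.584,.053,.076],down(np.radians(83.3)))
E
```

```text
clock: 14.95
eef_pos: [0.5558, 0.2352, 0.1218]
eef_rot: [-1.334, -2.842, 0.004]
wrist_force: [-0.1, 0.9, -0.8]
finger_gap: 0.016
grasp_force: 60.0
clock: 15.62
eef_pos: [0.5798, 0.076, 0.1219]
eef_rot: [-2.351, -2.081, 0.004]
wrist_force: [-1.1, -0.8, -0.1]
finger_gap: 0.0161
grasp_force: 60.0
clock: 16.28
eef_pos: [0.5823, 0.0781, 0.075]
eef_rot: [2.345, 2.088, 0.003]
wrist_force: [-0.3, 0.3, -0.4]
finger_gap: 0.0162
grasp_force: 60.0
[0.58149544 0.07789479 0.0740279 ] [2.34580638e+00 2.08876531e+00 1.05684907e-03] 0.016610133748109233
[(0.93, [275.6, 179.1, 49.7, 34.3]), (0.71, [172.9, 186.7, 41.3, 82.6]), (0.47, [263.0, 206.8, 56.9, 8.3]), (0.4, [266.4, 204.6, 4.4, 10.0])]
0 [[[323.1, 187.8], [302.7, 200.7], [274.8, 218.3]], [[320.3, 212.8], [292.1, 208.6], [257.7, 203.6]]]
0.032 [[[323.0, 178.2], [302.3, 190.8], [274.0, 208.0]], [[320.5, 211.3], [291.5, 207.1], [256.3, 201.9]]]
t[mm] [-24.4   5.4  -2. ] r [ 0.001 -0.     0.001] dist 25.0 deg 0.0
```

View pics/s6.png

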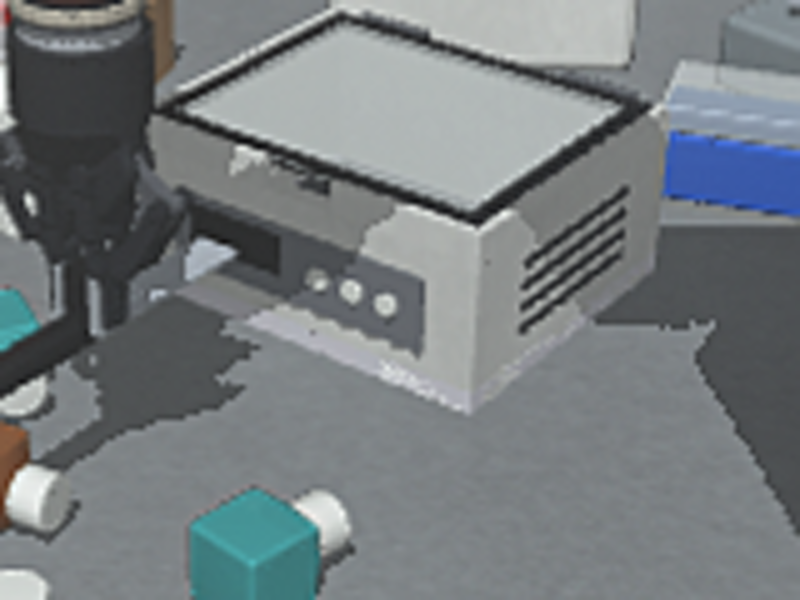

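```bash
python3 -m handwheel '[{"rx":0,"ry":0,"rz":0,"tx":0,"ty":5,"tz":-2,"claw":0},{"rx":0,"ry":0,"rz":0,"tx":0,"ty":5,"tz":-2,"claw":0},{"rx":0,"ry":0,"rz":0,"tx":-15,"ty":5,"tz":-2,"claw":0},{"rx":0,"ry":0,"rz":0,"tx":-30,"ty":5,"tz":-2,"claw":0},{"rx":0,"ry":0,"rz":0,"tx":-45,"ty":5,"tz":-2,"claw":0},{"rx":0,"ry":0,"rz":0,"tx":-55,"ty":5,"tz":-2,"claw":0},{"rx":0,"ry":0,"rz":0,"tx":-65,"ty":5,"tz":-2,"claw":0},{"rx":0,"ry":0,"rz":0,"tx":-70,"ty":5,"tz":-2,"claw":0}]'
python3 -m handwheel '[{"rx":0,"ry":0,"rz":0,"tx":-6,"ty":0,"tz":0,"claw":0},{"rx":0,"ry":0,"rz":0,"tx":-12,"ty":0,"tz":0,"claw":0},{"rx":0,"ry":0,"rz":0,"tx":-18,"ty":0,"tz":0,"claw":0},{"rx":0,"ry":0,"rz":0,"tx":-24,"ty":0,"tz":0,"claw":0},{"rx":0,"ry":0,"rz":0,"tx":-30,"ty":0,"tz":0,"claw":0},{"rx":0,"ry":0,"rz":0,"tx":-36,"ty":0,"tz":0,"claw":0},{"rx":0,"ry":0,"rz":0,"tx":-40,"ty":0,"tz":0,"claw":0},{"rx":0,"ry":0,"rz":0,"tx":-40,"ty":0,"tz":0,"claw":0}]'
python3 - <<'E'
from fit import *
from d import *
s=cam('side');t=cam('top');
o=ctrl.get_obs(); print(o['eef_pos'],o['eef_rot'],o['finger_gap'],o['wrist_force'])
a=s['img'][140:210,300:400]; b=t['img'][160:270,290:400]; cv2.imwrite('pics/s7.png',np.hstack([cv2.resize(a,(500,350),interpolation=cv2.INTER_CUBIC),cv2.resize(b,(300,350))]))
show([.5716,-.0515,.076],down(np.radians(83.3)))
E
```

```text
clock: 17.15
eef_pos: [0.5781, 0.0065, 0.0755]
eef_rot: [2.347, 2.088, 0.0]
wrist_force: [-1.1, 0.2, -0.5]
finger_gap: 0.016
grasp_force: 60.0
clock: 17.82
eef_pos: [0.5734, -0.0329, 0.0755]
eef_rot: [2.347, 2.088, -0.0]
wrist_force: [0.3, -0.6, -0.2]
finger_gap: 0.016
grasp_force: 60.0
[ 0.57338493 -0.0321081   0.07544974] [-2.34675308e+00 -2.08836431e+00 -3.02226228e-04] 0.01632924411196637 [-0.23981338  0.46302017  0.07638015]
t[mm] [-19.5   0.5  -0.6] r [-0.    -0.     0.001] dist 19.0 deg 0.0
```

View pics/s7.png

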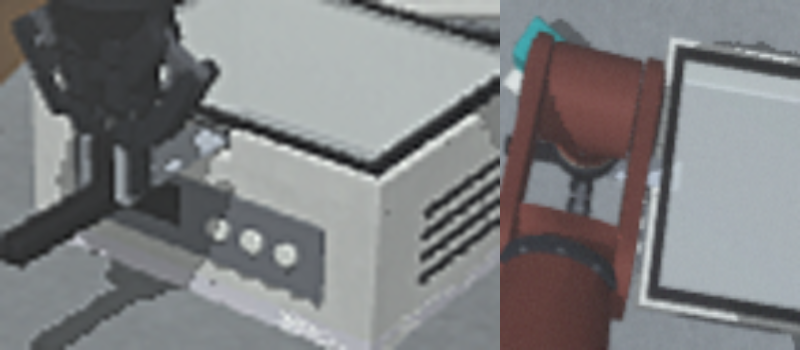

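```bash
python3 -m handwheel '[{"rx":0,"ry":0,"rz":0,"tx":-8,"ty":0,"tz":0,"claw":0},{"rx":0,"ry":0,"rz":0,"tx":-15,"ty":0,"tz":0,"claw":0},{"rx":0,"ry":0,"rz":0,"tx":-15,"ty":0,"tz":-2,"claw":0},{"rx":0,"ry":0,"rz":0,"tx":-15,"ty":0,"tz":-4,"claw":0},{"rx":0,"ry":0,"rz":0,"tx":-15,"ty":0,"tz":-6,"claw":0},{"rx":0,"ry":0,"rz":0,"tx":-15,"ty":0,"tz":-8,"claw":0},{"rx":0,"ry":0,"rz":0,"tx":-15,"ty":0,"tz":-10,"claw":0},{"rx":0,"ry":0,"rz":0,"tx":-15,"ty":0,"tz":-10,"claw":0}]'
python3 -m handwheel '[{"rx":0,"ry":0,"rz":0,"tx":0,"ty":0,"tz":-2,"claw":0},{"rx":0,"ry":0,"rz":0,"tx":0,"ty":0,"tz":-4,"claw":0},{"rx":0,"ry":0,"rz":0,"tx":0,"ty":0,"tz":-6,"claw":0},{"rx":0,"ry":0,"rz":0,"tx":0,"ty":0,"tz":-8,"claw":0},{"rx":0,"ry":0,"rz":0,"tx":0,"ty":0,"tz":-10,"claw":0},{"rx":0,"ry":0,"rz":0,"tx":0,"ty":0,"tz":-12,"claw":0},{"rx":0,"ry":0,"rz":0,"tx":0,"ty":0,"tz":-14,"claw":0},{"rx":0,"ry":0,"rz":0,"tx":0,"ty":0,"tz":-15,"claw":0}]'
python3 -m handwheel '[{"rx":0,"ry":0,"rz":0,"tx":0,"ty":0,"tz":-3,"claw":0},{"rx":0,"ry":0,"rz":0,"tx":0,"ty":0,"tz":-6,"claw":0},{"rx":0,"ry":0,"rz":0,"tx":0,"ty":0,"tz":-9,"claw":0},{"rx":0,"ry":0,"rz":0,"tx":0,"ty":0,"tz":-12,"claw":0},{"rx":0,"ry":0,"rz":0,"tx":0,"ty":0,"tz":-15,"claw":0},{"rx":0,"ry":0,"rz":0,"tx":0,"ty":0,"tz":-18,"claw":0},{"rx":0,"ry":0,"rz":0,"tx":0,"ty":0,"tz":-20,"claw":0},{"rx":0,"ry":0,"rz":0,"tx":0,"ty":0,"tz":-20,"claw":0}]'
python3 - <<'E'
from fit import *
from d import *
s=cam('side');t=cam('top');
o=ctrl.get_obs(); print(o['eef_pos'],o['eef_rot'],o['finger_gap'],o['wrist_force'],o['ft_torque'])
a=s['img'][110:210,290:420]; cv2.imwrite('pics/s8.png',cv2.resize(a,None,fx=5,fy=5,interpolation=cv2.INTER_CUBIC))
E
```

```text
clock: 18.58
eef_pos: [0.5717, -0.0469, 0.0857]
eef_rot: [2.346, 2.089, 0.0]
wrist_force: [-0.1, -1.5, -2.6]
finger_gap: 0.0159
grasp_force: 59.8
clock: 19.25
eef_pos: [0.5717, -0.0469, 0.1008]
eef_rot: [2.347, 2.089, 0.0]
wrist_force: [0.3, -1.5, -2.4]
finger_gap: 0.0159
grasp_force: 59.8
clock: 19.92
eef_pos: [0.572, -0.0469, 0.1212]
eef_rot: [2.346, 2.088, 0.001]
wrist_force: [0.0, -1.2, -1.9]
finger_gap: 0.0159
grasp_force: 59.8
[ 0.57192319 -0.04690554  0.12074959] [2.34598361e+00 2.08878296e+00 7.42138664e-04] 0.016089150110170463 [ 0.10226396 -0.53820293 -2.13296947] [ 0.05057638 -0.00281894  0.00519429]
```

View pics/s8.png

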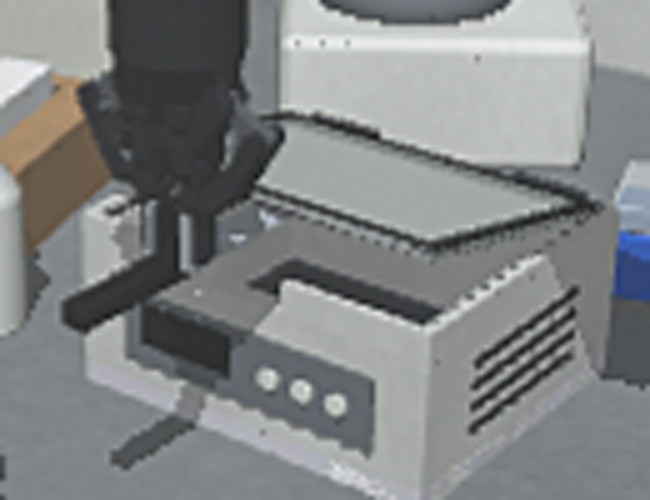

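```bash
python3 -m handwheel '[{"rx":0,"ry":0,"rz":0,"tx":-3,"ty":0,"tz":-7,"claw":0},{"rx":0,"ry":0,"rz":0,"tx":-7,"ty":0,"tz":-14,"claw":0},{"rx":0,"ry":0,"rz":0,"tx":-11,"ty":0,"tz":-20,"claw":0},{"rx":0,"ry":0,"rz":0,"tx":-15,"ty":0,"tz":-27,"claw":0},{"rx":0,"ry":0,"rz":0,"tx":-20,"ty":0,"tz":-33,"claw":0},{"rx":0,"ry":0,"rz":0,"tx":-25,"ty":0,"tz":-39,"claw":0},{"rx":0,"ry":0,"rz":0,"tx":-31,"ty":0,"tz":-45,"claw":0},{"rx":0,"ry":0,"rz":0,"tx":-38,"ty":0,"tz":-50,"claw":0}]'
python3 -m handwheel '[{"rx":0,"ry":0,"rz":0,"tx":-6,"ty":0,"tz":-7,"claw":0},{"rx":0,"ry":0,"rz":0,"tx":-12,"ty":0,"tz":-14,"claw":0},{"rx":0,"ry":0,"rz":0,"tx":-18,"ty":0,"tz":-19,"claw":0},{"rx":0,"ry":0,"rz":0,"tx":-24,"ty":0,"tz":-25,"claw":0},{"rx":0,"ry":0,"rz":0,"tx":-30,"ty":0,"tz":-30,"claw":0},{"rx":0,"ry":0,"rz":0,"tx":-36,"ty":0,"tz":-35,"claw":0},{"rx":0,"ry":0,"rz":0,"tx":-40,"ty":0,"tz":-39,"claw":0},{"rx":0,"ry":0,"rz":0,"tx":-43,"ty":0,"tz":-41,"claw":0}]'
python3 -m handwheel '[{"rx":0,"ry":0,"rz":0,"tx":-5,"ty":0,"tz":-3,"claw":0},{"rx":0,"ry":0,"rz":0,"tx":-10,"ty":0,"tz":-6,"claw":0},{"rx":0,"ry":0,"rz":0,"tx":-15,"ty":0,"tz":-9,"claw":0},{"rx":0,"ry":0,"rz":0,"tx":-21,"ty":0,"tz":-12,"claw":0},{"rx":0,"ry":0,"rz":0,"tx":-27,"ty":0,"tz":-14,"claw":0},{"rx":0,"ry":0,"rz":0,"tx":-33,"ty":0,"tz":-16,"claw":0},{"rx":0,"ry":0,"rz":0,"tx":-38,"ty":0,"tz":-18,"claw":0},{"rx":0,"ry":0,"rz":0,"tx":-41,"ty":0,"tz":-19,"claw":0}]'
python3 -m handwheel '[{"rx":0,"ry":0,"rz":0,"tx":-6,"ty":0,"tz":-1,"claw":0},{"rx":0,"ry":0,"rz":0,"tx":-12,"ty":0,"tz":-2,"claw":0},{"rx":0,"ry":0,"rz":0,"tx":-18,"ty":0,"tz":-3,"claw":0},{"rx":0,"ry":0,"rz":0,"tx":-24,"ty":0,"tz":-4,"claw":0},{"rx":0,"ry":0,"rz":0,"tx":-30,"ty":0,"tz":-5,"claw":0},{"rx":0,"ry":0,"rz":0,"tx":-36,"ty":0,"tz":-5,"claw":0},{"rx":0,"ry":0,"rz":0,"tx":-41,"ty":0,"tz":-5,"claw":0},{"rx":0,"ry":0,"rz":0,"tx":-44,"ty":0,"tz":-5,"claw":0}]'
python3 -m handwheel '[{"rx":0,"ry":0,"rz":0,"tx":-5,"ty":0,"tz":0,"claw":0},{"rx":0,"ry":0,"rz":0,"tx":-10,"ty":0,"tz":0,"claw":0},{"rx":0,"ry":0,"rz":0,"tx":-15,"ty":0,"tz":0,"claw":0},{"rx":0,"ry":0,"rz":0,"tx":-20,"ty":0,"tz":2,"claw":0},{"rx":0,"ry":0,"rz":0,"tx":-25,"ty":0,"tz":4,"claw":0},{"rx":0,"ry":0,"rz":0,"tx":-30,"ty":0,"tz":4,"claw":0},{"rx":0,"ry":0,"rz":0,"tx":-34,"ty":0,"tz":4,"claw":0},{"rx":0,"ry":0,"rz":0,"tx":-34,"ty":0,"tz":4,"claw":0}]'
python3 - <<'E'
from fit import *
from d import *
s=cam('side');t=cam('top');
o=ctrl.get_obs(); print(o['qpos'],o['wrist_force'],o['ft_torque'])
cv2.imwrite('pics/s9.png',np.hstack([cv2.resize(s['img'][70:220,270:430],None,fx=2.4,fy=2.4),cv2.resize(t['img'][130:280,290:450],None,fx=2.4,fy=2.4)]))
E
```

```text
clock: 20.68
eef_pos: [0.5675, -0.0852, 0.1715]
eef_rot: [2.346, 2.089, 0.001]
wrist_force: [-0.9, 1.6, -1.8]
finger_gap: 0.0161
grasp_force: 59.9
clock: 21.35
eef_pos: [0.5623, -0.1283, 0.212]
eef_rot: [2.346, 2.088, -0.0]
wrist_force: [-0.0, 0.6, -1.3]
finger_gap: 0.0162
grasp_force: 59.9
clock: 22.02
eef_pos: [0.5575, -0.169, 0.2309]
eef_rot: [2.347, 2.088, -0.0]
wrist_force: [0.1, 1.3, -0.9]
finger_gap: 0.0159
grasp_force: 59.9
clock: 22.68
eef_pos: [0.5524, -0.2128, 0.2355]
eef_rot: [2.347, 2.088, -0.0]
wrist_force: [0.4, 1.0, 0.1]
finger_gap: 0.0162
grasp_force: 60.1
clock: 23.35
eef_pos: [0.5482, -0.2466, 0.2311]
eef_rot: [-2.347, -2.088, 0.001]
wrist_force: [-0.5, 0.9, 0.1]
finger_gap: 0.0161
grasp_force: 60.0
[-5.38243746e-01  1.43434741e-01  1.64101491e+00 -4.46181045e-04
  1.35724283e+00 -4.21665275e-01] [-0.16339406  0.20230657 -0.27868372] [-0.00552201  0.04269162  0.0118338 ]
```

View pics/s9.png

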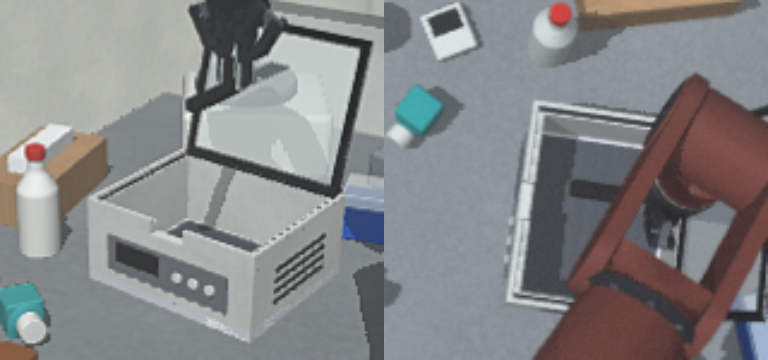

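```bash
python3 -m handwheel '[{"rx":0,"ry":0,"rz":0,"tx":15,"ty":0,"tz":0,"claw":0},{"rx":0,"ry":0,"rz":0,"tx":40,"ty":0,"tz":0,"claw":0},{"rx":0,"ry":0,"rz":0,"tx":70,"ty":0,"tz":0,"claw":0},{"rx":0,"ry":0,"rz":0,"tx":105,"ty":0,"tz":0,"claw":0},{"rx":0,"ry":0,"rz":0,"tx":140,"ty":0,"tz":0,"claw":0},{"rx":0,"ry":0,"rz":0,"tx":175,"ty":0,"tz":0,"claw":0},{"rx":0,"ry":0,"rz":0,"tx":205,"ty":0,"tz":0,"claw":0},{"rx":0,"ry":0,"rz":0,"tx":220,"ty":0,"tz":0,"claw":0}]'
python3 d.py .56 .18 .18 130; python3 d.py .494 .3866 .03 177.6
```

```text
clock: 24.12
eef_pos: [0.5737, -0.0223, 0.2317]
eef_rot: [-2.342, -2.092, -0.003]
wrist_force: [0.1, -0.6, -0.4]
finger_gap: 0.0161
grasp_force: 60.0
t[mm] [199.3 -36.4  52.1] r [ 0.001 -0.002 -0.811] dist 209.0 deg 46.0
t[mm] [ 396.9 -125.2  202.5] r [ 2.000e-03 -1.000e-03 -1.641e+00] dist 463.0 deg 94.0
```

```bash
python3 -m handwheel '[{"rx":0,"ry":0,"rz":-0.1,"tx":25,"ty":-4,"tz":6,"claw":0},{"rx":0,"ry":0,"rz":-0.2,"tx":50,"ty":-9,"tz":13,"claw":0},{"rx":0,"ry":0,"rz":-0.3,"tx":75,"ty":-13,"tz":20,"claw":0},{"rx":0,"ry":0,"rz":-0.4,"tx":100,"ty":-18,"tz":26,"claw":0},{"rx":0,"ry":0,"rz":-0.51,"tx":126,"ty":-23,"tz":33,"claw":0},{"rx":0,"ry":0,"rz":-0.62,"tx":152,"ty":-28,"tz":40,"claw":0},{"rx":0,"ry":0,"rz":-0.73,"tx":180,"ty":-33,"tz":47,"claw":0},{"rx":0,"ry":0,"rz":-0.811,"tx":199,"ty":-36,"tz":52,"claw":0}]'
python3 -m handwheel '[{"rx":0,"ry":0,"rz":-0.1,"tx":25,"ty":10,"tz":10,"claw":0},{"rx":0,"ry":0,"rz":-0.2,"tx":50,"ty":20,"tz":20,"claw":0},{"rx":0,"ry":0,"rz":-0.31,"tx":76,"ty":31,"tz":35,"claw":0},{"rx":0,"ry":0,"rz":-0.42,"tx":103,"ty":42,"tz":55,"claw":0},{"rx":0,"ry":0,"rz":-0.53,"tx":130,"ty":53,"tz":80,"claw":0},{"rx":0,"ry":0,"rz":-0.64,"tx":155,"ty":64,"tz":105,"claw":0},{"rx":0,"ry":0,"rz":-0.74,"tx":180,"ty":74,"tz":130,"claw":0},{"rx":0,"ry":0,"rz":-0.83,"tx":200,"ty":82,"tz":150,"claw":0}]'
python3 d.py .494 .3866 -.018 177.6; python3 d.py .494 .3866 -.018 177.6
```

```text
clock: 24.78
eef_pos: [0.5598, 0.1781, 0.179]
eef_rot: [-1.322, -2.849, -0.001]
wrist_force: [-0.3, -0.9, -0.6]
finger_gap: 0.0162
grasp_force: 60.1
clock: 25.45
eef_pos: [0.4936, 0.3832, 0.0277]
eef_rot: [-0.062, -3.139, 0.0]
wrist_force: [0.3, -0.2, -0.7]
finger_gap: 0.0162
grasp_force: 60.1
t[mm] [-0.3  3.4 45.7] r [-0.    -0.002  0.002] dist 46.0 deg 0.0
t[mm] [-0.3  3.4 45.7] r [-0.    -0.002  0.002] dist 46.0 deg 0.0
```

```bash
python3 -m handwheel '[{"rx":0,"ry":0,"rz":0,"tx":0,"ty":1,"tz":12,"claw":0},{"rx":0,"ry":0,"rz":0,"tx":0,"ty":1,"tz":24,"claw":0},{"rx":0,"ry":0,"rz":0,"tx":0,"ty":1,"tz":34,"claw":0},{"rx":0,"ry":0,"rz":0,"tx":0,"ty":1,"tz":39,"claw":0},{"rx":0,"ry":0,"rz":0,"tx":0,"ty":1,"tz":42,"claw":0},{"rx":0,"ry":0,"rz":0,"tx":0,"ty":1,"tz":44,"claw":0},{"rx":0,"ry":0,"rz":0,"tx":0,"ty":1,"tz":45,"claw":0},{"rx":0,"ry":0,"rz":0,"tx":0,"ty":1,"tz":46,"claw":0}]'
python3 -m handwheel '[{"rx":0,"ry":0,"rz":0,"tx":0,"ty":0,"tz":0,"claw":0},{"rx":0,"ry":0,"rz":0,"tx":0,"ty":0,"tz":0,"claw":50},{"rx":0,"ry":0,"rz":0,"tx":0,"ty":0,"tz":0,"claw":50},{"rx":0,"ry":0,"rz":0,"tx":0,"ty":0,"tz":0,"claw":50},{"rx":0,"ry":0,"rz":0,"tx":0,"ty":0,"tz":-10,"claw":50},{"rx":0,"ry":0,"rz":0,"tx":0,"ty":0,"tz":-40,"claw":50},{"rx":0,"ry":0,"rz":0,"tx":0,"ty":0,"tz":-80,"claw":50},{"rx":0,"ry":0,"rz":0,"tx":0,"ty":0,"tz":-120,"claw":50}]'
python3 -m handwheel '[{"rx":0,"ry":0,"rz":0,"tx":-20,"ty":-30,"tz":-40,"claw":80},{"rx":0,"ry":0,"rz":0,"tx":-40,"ty":-60,"tz":-80,"claw":80},{"rx":0,"ry":0,"rz":0,"tx":-40,"ty":-90,"tz":-110,"claw":80},{"rx":0,"ry":0,"rz":0,"tx":-40,"ty":-120,"tz":-130,"claw":80},{"rx":0,"ry":0,"rz":0,"tx":-40,"ty":-160,"tz":-130,"claw":80},{"rx":0,"ry":0,"rz":0,"tx":-40,"ty":-200,"tz":-130,"claw":80},{"rx":0,"ry":0,"rz":0,"tx":-40,"ty":-240,"tz":-130,"claw":80},{"rx":0,"ry":0,"rz":0,"tx":-40,"ty":-270,"tz":-130,"claw":80}]'
python3 - <<'E'
from fit import *
from d import *
o=ctrl.get_obs();print(o['eef_pos'],o['eef_rot'],o['wrist_force'])
for n in('side','top'):
    c=cam(n)
    print(n,[(r['score'],r['extent']) for r in ctrl.recognise(n,'spatula_grip')][:2],[(r['score'],r['extent']) for r in ctrl.recognise(n,'bottle_a_mid')])
    hsv=cv2.cvtColor(c['img'],cv2.COLOR_BGR2HSV)
    am=cv2.inRange(hsv,(3,90,40),(18,255,255)); am[:180]=0; am[:,:210]=0; am[:,310:]=0; cn=cv2.connectedComponentsWithStats(am)
    for i in range(1,cn[0]):
        if cn[2][i][4]>25: print(cn[2][i],cn[3][i].round(1))
    cv2.imwrite(f'pics/r_{n}.png',c['img'])
E
```

```text
clock: 26.12
eef_pos: [0.4973, 0.3818, -0.0156]
eef_rot: [0.074, 3.139, 0.001]
wrist_force: [0.2, 0.0, -1.0]
finger_gap: 0.0162
grasp_force: 60.0
clock: 26.78
eef_pos: [0.495, 0.3812, 0.104]
eef_rot: [-0.072, -3.138, 0.002]
wrist_force: [1.2, 0.8, 0.8]
finger_gap: 0.0427
grasp_force: 0.0
clock: 27.45
eef_pos: [0.5238, 0.1085, 0.2354]
eef_rot: [0.071, 3.138, -0.0]
wrist_force: [1.6, -0.1, -0.7]
finger_gap: 0.0681
grasp_force: 0.0
[0.52377846 0.10852511 0.2353819 ] [ 7.11367114e-02  3.13788115e+00 -6.84012865e-06] [ 1.5618888  -0.10067411 -0.67547475]
side [(0.7, [215.8, 282.0, 69.7, 41.7])] [(0.66, [218.0, 281.5, 66.0, 42.3])]
[262 212  24  27 323] [274.9 222.5]
[270 254  27  28 362] [284.7 265.2]
top [(0.97, [190.7, 203.8, 13.4, 52.5])] [(0.21, [434.1, 249.5, 36.1, 42.6])]
[273 189   7  32  90] [275.8 204.2]
[256 192  15  18 110] [263.6 201.2]
[233 196  24  17 111] [245.5 202.7]
[221 208   6  14  30] [223.6 215.2]
[253 259  12  10  27] [258.2 263.2]
[271 258  10  21  58] [275.4 267.4]
[230 260  20  15 118] [239.  267.2]
[220 263   7  21  42] [222.2 272.4]
[ 216  281   64  119 3277] [244.8 350.6]
```

```bash
cat > bot.py <<'E'
from fit import *
def msk(img,uv,w):
    hsv=cv2.cvtColor(img,cv2.COLOR_BGR2HSV); am=cv2.inRange(hsv,(3,90,40),(18,255,255)); wh=cv2.inRange(hsv,(0,0,185),(180,60,255))
    m=np.zeros((400,640),np.uint8); x,y=map(int,uv); sl=(slice(y-w,y+w),slice(x-w,x+w)); m[sl]=(am|wh)[sl]
    n,l,st,_=cv2.connectedComponentsWithStats(m); 
    k=1+np.argmax(st[1:,4]); r=(l==k).astype(np.uint8); return cv2.morphologyEx(r,cv2.MORPH_CLOSE,np.ones((3,3),np.uint8))>0, st[k]
LIE=R.from_euler('y',-90,degrees=True).as_matrix() # cap towards -x at yaw 0
E
python3 - <<'E'
from bot import *
s=cam('side');t=cam('top'); t0=cv2.imread('pics/top0.png'); s0=cv2.imread('pics/side0.png')
ms,a=msk(s0,(280,222),26); mt,b=msk(t0,(269,200),18); print(a,b)
for v in ([(s,ms),(t,mt)],[(s,ms)],[(t,mt)]): print('lying',fit(v,BOT,(.600,.135,0.05),.025,LIE))
ms,a=msk(s['img'],(284,258),26); print(a)
print('stand',fit([(s,ms)],BOT,(.49,.27,0.1),.04))
ms0,a=msk(s0,(293,270),26); mt0,b=msk(t0,(222,247),14); print(a,b)
for v in ([(s,ms0),(t,mt0)],[(s,ms0)]): print('stand0',fit(v,BOT,(.455,.28,0.1),.04))
E
```

```text
[262 212  29  27 481] [261 188  16  18 232]
lying (array([0.6104725 , 0.13454974, 0.14765855]), np.float64(0.31108829379081726))
lying (array([ 0.60924727,  0.1357669 , -0.10212597]), np.float64(0.2276957631111145))
lying (array([0.61108246, 0.13437163, 0.24598008]), np.float64(0.38226044178009033))
[270 244  27  38 610]
stand (array([0.49778313, 0.26001158, 0.37444465]), np.float64(0.18265825510025024))
[281 255  26  38 630] [214 239  16  16 193]
stand0 (array([0.45482537, 0.27985612, 0.23951115]), np.float64(0.24910390377044678))
stand0 (array([0.45387428, 0.27912551, 0.3973725 ]), np.float64(0.1879253387451172))
```

```bash
python3 - <<'E'
from bot import *
s=cam('side');t=cam('top'); t0=cv2.imread('pics/top0.png'); s0=cv2.imread('pics/side0.png')
h=cv2.cvtColor(t0,cv2.COLOR_BGR2HSV); hs=cv2.cvtColor(s0,cv2.COLOR_BGR2HSV)
print(h[186:216,269,2], h[208,258:282,2]); print(hs[229,276:300,2],hs[215:240,288,2])
def m2(img,uv,w,th):
    hsv=cv2.cvtColor(img,cv2.COLOR_BGR2HSV); m=(cv2.inRange(hsv,(3,80,30),(18,255,255))|cv2.inRange(hsv,(0,0,th),(180,70,255)))
    o=np.zeros_like(m);x,y=uv;o[y-w:y+w,x-w:x+w]=m[y-w:y+w,x-w:x+w]
    n,l,st,_=cv2.connectedComponentsWithStats(o);k=1+np.argmax(st[1:,4]); r=cv2.morphologyEx((l==k).astype(np.uint8),cv2.MORPH_CLOSE,np.ones((3,3),np.uint8));return r>0,st[k]
for th in(145,160):
    ms,a=m2(s0,(280,222),26,th); mt,b=m2(t0,(269,200),18,th); print(th,a,b)
    print('lying',fit([(s,ms),(t,mt)],BOT,(.607,.135,0.05),.025,LIE))
E
```

```text
[148 141 120 141 141 142 145 146 143 142 144 144 148 145 145 143 127  88
  93 119 187 219 217 217 216 214 195 126 142 148] [148 149 149 148 148 150 165 199 220 222 222 217 208 189 170 143 116 102
 101 100  99 102  98 127]
[116 113 111 108  99 164 218 226 225 228 229 235 202 143 130 133 132 131
 134 137 135 133 130 130] [129 129 126 131 132 131 131 125 152 200 215 227 235 238 202 189 161 150
 145 145 149  90  71 136 136]
145 [262 212  30  27 529] [251 182  36  36 765]
lying (array([0.60857002, 0.14141242, 0.01241379]), np.float64(0.4087938368320465))
160 [262 212  29  27 516] [261 188  16  25 300]
lying (array([0.60998308, 0.13825576, 0.05197509]), np.float64(0.20542603731155396))
```

```bash
python3 d.py .578 .1355 .08 183
```

```text
t[mm] [-53.2  26.2 153.4] r [ 0.    -0.    -0.096] dist 164.0 deg 5.0
```

```bash
python3 -m handwheel '[{"rx":0,"ry":0,"rz":-0.096,"tx":-53,"ty":26,"tz":30,"claw":72},{"rx":0,"ry":0,"rz":-0.096,"tx":-53,"ty":26,"tz":60,"claw":72},{"rx":0,"ry":0,"rz":-0.096,"tx":-53,"ty":26,"tz":90,"claw":72},{"rx":0,"ry":0,"rz":-0.096,"tx":-53,"ty":26,"tz":120,"claw":72},{"rx":0,"ry":0,"rz":-0.096,"tx":-53,"ty":26,"tz":140,"claw":72},{"rx":0,"ry":0,"rz":-0.096,"tx":-53,"ty":26,"tz":153,"claw":72},{"rx":0,"ry":0,"rz":-0.096,"tx":-53,"ty":26,"tz":153,"claw":72},{"rx":0,"ry":0,"rz":-0.096,"tx":-53,"ty":26,"tz":153,"claw":72}]'
python3 - <<'E'
from bot import *
from d import *
s=cam('side');s=cam('side')
for i in range(1): 
    am=cv2.inRange(cv2.cvtColor(s['img'],cv2.COLOR_BGR2HSV),(3,90,40),(18,255,255)); am[:180]=0; am[:,:210]=0; am[:,330:]=0; cn=cv2.connectedComponentsWithStats(am)
    for i in range(1,cn[0]):
        if cn[2][i][4]>25: print(cn[2][i],cn[3][i].round(1))
show([.578,.1355,-.017],down(np.radians(183)))
E
```

```text
clock: 28.62
eef_pos: [0.5778, 0.1344, 0.0802]
eef_rot: [0.08, -3.14, 0.0]
wrist_force: [1.0, 0.0, 0.8]
finger_gap: 0.0615
grasp_force: 0.0
[262 212  24  27 323] [274.9 222.5]
[270 254  27  28 373] [284.8 265.3]
t[mm] [ 2.1  1.2 99.6] r [ 0.     0.004 -0.002] dist 100.0 deg 0.0
```

```bash
python3 -m handwheel '[{"rx":0,"ry":0,"rz":0,"tx":1,"ty":1,"tz":25,"claw":72},{"rx":0,"ry":0,"rz":0,"tx":1,"ty":1,"tz":50,"claw":72},{"rx":0,"ry":0,"rz":0,"tx":1,"ty":1,"tz":65,"claw":72},{"rx":0,"ry":0,"rz":0,"tx":1,"ty":1,"tz":75,"claw":72},{"rx":0,"ry":0,"rz":0,"tx":1,"ty":1,"tz":83,"claw":72},{"rx":0,"ry":0,"rz":0,"tx":1,"ty":1,"tz":90,"claw":72},{"rx":0,"ry":0,"rz":0,"tx":1,"ty":1,"tz":94,"claw":72},{"rx":0,"ry":0,"rz":0,"tx":1,"ty":1,"tz":97,"claw":72}]'
python3 -m handwheel '[{"rx":0,"ry":0,"rz":0,"tx":0,"ty":0,"tz":0,"claw":72},{"rx":0,"ry":0,"rz":0,"tx":0,"ty":0,"tz":0,"claw":20},{"rx":0,"ry":0,"rz":0,"tx":0,"ty":0,"tz":0,"claw":20},{"rx":0,"ry":0,"rz":0,"tx":0,"ty":0,"tz":0,"claw":20},{"rx":0,"ry":0,"rz":0,"tx":0,"ty":0,"tz":0,"claw":20},{"rx":0,"ry":0,"rz":0,"tx":0,"ty":0,"tz":0,"claw":20},{"rx":0,"ry":0,"rz":0,"tx":0,"ty":0,"tz":0,"claw":20},{"rx":0,"ry":0,"rz":0,"tx":0,"ty":0,"tz":0,"claw":20}]'
```

```text
clock: 29.38
eef_pos: [0.5778, 0.1349, -0.016]
eef_rot: [-0.079, 3.139, 0.0]
wrist_force: [-0.2, 1.2, -0.3]
finger_gap: 0.0614
grasp_force: 0.0
clock: 30.05
eef_pos: [0.5774, 0.1349, -0.0157]
eef_rot: [-0.079, 3.14, 0.0]
wrist_force: [-1.4, -0.2, 6.3]
finger_gap: 0.0321
grasp_force: 59.2
```

```bash
python3 -m handwheel '[{"rx":0,"ry":0,"rz":0,"tx":0,"ty":0,"tz":-10,"claw":20},{"rx":0,"ry":0,"rz":0,"tx":0,"ty":0,"tz":-25,"claw":20},{"rx":0,"ry":0,"rz":0,"tx":0,"ty":0,"tz":-45,"claw":20},{"rx":0,"ry":0,"rz":0,"tx":0,"ty":0,"tz":-65,"claw":20},{"rx":0,"ry":0,"rz":0,"tx":0,"ty":0,"tz":-85,"claw":20},{"rx":0,"ry":0,"rz":0,"tx":0,"ty":0,"tz":-100,"claw":20},{"rx":0,"ry":0,"rz":0,"tx":0,"ty":0,"tz":-110,"claw":20},{"rx":0,"ry":0,"rz":0,"tx":0,"ty":0,"tz":-110,"claw":20}]'
python3 -m handwheel '[{"rx":0,"ry":0.1,"rz":0,"tx":10,"ty":0,"tz":0,"claw":20},{"rx":0,"ry":0.2,"rz":0,"tx":20,"ty":0,"tz":0,"claw":20},{"rx":0,"ry":0.3,"rz":0,"tx":30,"ty":0,"tz":0,"claw":20},{"rx":0,"ry":0.4,"rz":0,"tx":40,"ty":0,"tz":0,"claw":20},{"rx":0,"ry":0.5,"rz":0,"tx":50,"ty":0,"tz":0,"claw":20},{"rx":0,"ry":0.6,"rz":0,"tx":60,"ty":0,"tz":0,"claw":20},{"rx":0,"ry":0.7,"rz":0,"tx":70,"ty":0,"tz":0,"claw":20},{"rx":0,"ry":0.8,"rz":0,"tx":80,"ty":0,"tz":0,"claw":20}]'
python3 - <<'E'
from bot import *
from d import *
s=cam('side');s=cam('side');t=cam('top')
o=ctrl.get_obs(); Rt=R.from_rotvec(o['eef_rot']).as_matrix(); p=o['eef_pos']
print(p,Rt.round(2).tolist(),o['qpos'].round(2),o['finger_gap'],o['wrist_force'])
for n,c in(('s',s),('t',t)):
    am=cv2.inRange(cv2.cvtColor(c['img'],cv2.COLOR_BGR2HSV),(3,110,40),(18,255,255)); cn=cv2.connectedComponentsWithStats(am)
    for i in range(1,cn[0]):
        if 40<cn[2][i][4]<900 and 200<cn[3][i][0]<450: print(n,cn[2][i],cn[3][i].round(1))
# hypotheses: cap centre = p+[0,0,.041] (world) or p-.041*ztool
b=-Rt[:,0]  # tool -x... bottle base->cap direction
base_dir=-Rt[:,0] # from cap towards base: was +x world = -tool x
for nm,cap in(('world',p+[0,0,.041]),('tool',p-.041*Rt[:,2])):
    body=cap+.044*base_dir; print(nm,cap.round(3),body.round(3),[proj(c,[body,cap]).round(1).tolist() for c in(s,t)])
E
```

```text
clock: 30.72
eef_pos: [0.5789, 0.1351, 0.0963]
eef_rot: [-0.079, 3.135, 0.001]
wrist_force: [1.5, -0.7, -1.6]
finger_gap: 0.0318
grasp_force: 59.5
clock: 31.38
eef_pos: [0.4967, 0.1307, 0.0925]
eef_rot: [0.058, -2.337, 0.025]
wrist_force: [-0.4, -0.7, -1.4]
finger_gap: 0.0322
grasp_force: 59.5
[0.49540673 0.13049754 0.08974995] [[-0.69, -0.05, -0.72], [-0.03, 1.0, -0.04], [0.72, -0.0, -0.69]] [ 0.1   0.69  1.39  0.04  1.87 -1.53] 0.03198211323397666 [-0.59436407 -0.62835659 -2.2511221 ]
s [342   0  20  15  46] [352.8   6.2]
s [280 207  29  22 175] [294.4 215.6]
s [271 254  25  27 260] [282.6 264.2]
t [204 338  65  23 377] [231.6 348.6]
world [0.495 0.13  0.131] [0.526 0.132 0.099] [[[303.0, 211.3], [313.1, 203.9]], [[267.0, 223.8], [265.8, 232.8]]]
tool [0.525 0.132 0.118] [0.555 0.133 0.086] [[[293.6, 212.3], [303.1, 205.1]], [[267.4, 214.8], [266.3, 223.4]]]
```

```bash
cat > g.py <<'E'
# python3 g.py px py pz yaw_deg tilt_deg : grasp point target, tool x yaw, then ry tilt about tool y
import sys
from d import *
B=.041
def tool(yaw,tilt): return down(np.radians(yaw))*R.from_euler('y',np.radians(tilt))
def gshow(P,yaw,tilt):
    Rm=tool(yaw,tilt); z=Rm.as_matrix()[:,2]; show(np.array(P)+B*z,Rm)
def cur():
    o=ctrl.get_obs(); Rt=R.from_rotvec(o['eef_rot']).as_matrix(); return o['eef_pos']-B*Rt[:,2]
if __name__=='__main__':
    a=[float(v) for v in sys.argv[1:]]; print('grasp now',cur().round(4)); gshow(a[:3],a[3],a[4])
E
python3 g.py .56 .134 .14 183 69; python3 g.py .56 .134 .079 183 69
```

```text
grasp now [0.5249 0.132  0.1182]
t[mm] [  7.3   0.2 -43.7] r [ 0.002  0.4   -0.002] dist 44.0 deg 23.0
grasp now [0.5249 0.132  0.1182]
t[mm] [-36.6   0.2  -1.4] r [ 0.002  0.4   -0.002] dist 37.0 deg 23.0
```

```bash
python3 -m handwheel '[{"rx":0,"ry":0.06,"rz":0,"tx":1,"ty":0,"tz":-7,"claw":20},{"rx":0,"ry":0.12,"rz":0,"tx":2,"ty":0,"tz":-14,"claw":20},{"rx":0,"ry":0.18,"rz":0,"tx":3,"ty":0,"tz":-21,"claw":20},{"rx":0,"ry":0.24,"rz":0,"tx":4,"ty":0,"tz":-28,"claw":20},{"rx":0,"ry":0.30,"rz":0,"tx":6,"ty":0,"tz":-35,"claw":20},{"rx":0,"ry":0.36,"rz":0,"tx":7,"ty":0,"tz":-40,"claw":20},{"rx":0,"ry":0.40,"rz":0,"tx":7,"ty":0,"tz":-44,"claw":20},{"rx":0,"ry":0.40,"rz":0,"tx":7,"ty":0,"tz":-44,"claw":20}]'
python3 -m handwheel '[{"rx":0,"ry":0,"rz":0,"tx":-8,"ty":0,"tz":3,"claw":20},{"rx":0,"ry":0,"rz":0,"tx":-16,"ty":0,"tz":6,"claw":20},{"rx":0,"ry":0,"rz":0,"tx":-24,"ty":0,"tz":9,"claw":20},{"rx":0,"ry":0,"rz":0,"tx":-31,"ty":0,"tz":12,"claw":20},{"rx":0,"ry":0,"rz":0,"tx":-37,"ty":0,"tz":14,"claw":20},{"rx":0,"ry":0,"rz":0,"tx":-42,"ty":0,"tz":16,"claw":20},{"rx":0,"ry":0,"rz":0,"tx":-46,"ty":0,"tz":18,"claw":20},{"rx":0,"ry":0,"rz":0,"tx":-50,"ty":0,"tz":19,"claw":20}]'
python3 g.py .56 .134 .079 183 69
python3 - <<'E'
from g import *
o=ctrl.get_obs(); print(o['qpos'].round(2),o['wrist_force'],R.from_rotvec(o['eef_rot']).as_matrix()[:,2].round(2))
E
```

```text
clock: 32.2
eef_pos: [0.5238, 0.1321, 0.1279]
eef_rot: [0.049, -1.943, 0.033]
wrist_force: [-1.0, 0.3, -1.9]
finger_gap: 0.0323
grasp_force: 59.6
clock: 32.87
eef_pos: [0.5239, 0.1322, 0.0751]
eef_rot: [0.049, -1.941, 0.033]
wrist_force: [-0.9, -0.0, -0.8]
finger_gap: 0.0321
grasp_force: 59.6
grasp now [0.562  0.1341 0.0899]
t[mm] [-9.3 -0.1  5.8] r [ 0.002  0.004 -0.001] dist 11.0 deg 0.0
[ 0.09  1.04  1.05  0.05  2.25 -1.52] [-0.91090089 -0.01150386 -0.82318747] [-0.93 -0.05 -0.36]
```

```bash
python3 -m handwheel '[{"rx":0,"ry":0,"rz":0,"tx":-2,"ty":0,"tz":0.7,"claw":20},{"rx":0,"ry":0,"rz":0,"tx":-4,"ty":0,"tz":1.5,"claw":20},{"rx":0,"ry":0,"rz":0,"tx":-6,"ty":0,"tz":2.3,"claw":20},{"rx":0,"ry":0,"rz":0,"tx":-8,"ty":0,"tz":3,"claw":20},{"rx":0,"ry":0,"rz":0,"tx":-10,"ty":0,"tz":3.8,"claw":20},{"rx":0,"ry":0,"rz":0,"tx":-11,"ty":0,"tz":4.2,"claw":20},{"rx":0,"ry":0,"rz":0,"tx":-12,"ty":0,"tz":4.6,"claw":20},{"rx":0,"ry":0,"rz":0,"tx":-12,"ty":0,"tz":4.6,"claw":20}]'
python3 g.py .56 .134 .076 183 69
```

```text
clock: 33.53
eef_pos: [0.524, 0.1322, 0.0626]
eef_rot: [0.049, -1.941, 0.033]
wrist_force: [-0.3, 0.9, -1.1]
finger_gap: 0.0323
grasp_force: 59.6
grasp now [0.5622 0.1341 0.0774]
t[mm] [-0.4 -0.1  2.5] r [ 0.002  0.004 -0.001] dist 3.0 deg 0.0
```

```bash
python3 -m handwheel '[{"rx":0,"ry":0,"rz":0,"tx":-1,"ty":0,"tz":0.4,"claw":20},{"rx":0,"ry":0,"rz":0,"tx":-2,"ty":0,"tz":0.8,"claw":20},{"rx":0,"ry":0,"rz":0,"tx":-3,"ty":0,"tz":1.2,"claw":20},{"rx":0,"ry":0,"rz":0,"tx":-4,"ty":0,"tz":1.5,"claw":20},{"rx":0,"ry":0,"rz":0,"tx":-5,"ty":0,"tz":1.9,"claw":20},{"rx":0,"ry":0,"rz":0,"tx":-5,"ty":0,"tz":1.9,"claw":20},{"rx":0,"ry":0,"rz":0,"tx":-5,"ty":0,"tz":1.9,"claw":20},{"rx":0,"ry":0,"rz":0,"tx":-5,"ty":0,"tz":1.9,"claw":20}]'

```

```text
clock: 34.2
eef_pos: [0.5245, 0.1322, 0.0613]
eef_rot: [0.049, -1.938, 0.033]
wrist_force: [-0.9, 0.4, 9.7]
finger_gap: 0.0322
grasp_force: 59.9
```

```bash
python3 -m handwheel '[{"rx":0,"ry":0,"rz":0,"tx":2,"ty":0,"tz":-0.7,"claw":20},{"rx":0,"ry":0,"rz":0,"tx":2,"ty":0,"tz":-0.7,"claw":75},{"rx":0,"ry":0,"rz":0,"tx":2,"ty":0,"tz":-0.7,"claw":75},{"rx":0,"ry":0,"rz":0,"tx":2,"ty":0,"tz":-0.7,"claw":75},{"rx":0,"ry":0,"rz":0,"tx":2,"ty":0,"tz":-0.7,"claw":75},{"rx":0,"ry":0,"rz":0,"tx":2,"ty":0,"tz":-0.7,"claw":75},{"rx":0,"ry":0,"rz":0,"tx":2,"ty":0,"tz":-0.7,"claw":75},{"rx":0,"ry":0,"rz":0,"tx":2,"ty":0,"tz":-0.7,"claw":75}]'
python3 -m handwheel '[{"rx":0,"ry":0,"rz":0,"tx":10,"ty":0,"tz":-4,"claw":75},{"rx":0,"ry":0,"rz":0,"tx":25,"ty":0,"tz":-9,"claw":75},{"rx":0,"ry":0,"rz":0,"tx":45,"ty":0,"tz":-17,"claw":75},{"rx":0,"ry":0,"rz":0,"tx":70,"ty":0,"tz":-27,"claw":75},{"rx":0,"ry":0,"rz":0,"tx":95,"ty":0,"tz":-37,"claw":75},{"rx":0,"ry":0,"rz":0,"tx":120,"ty":0,"tz":-46,"claw":75},{"rx":0,"ry":0,"rz":0,"tx":130,"ty":0,"tz":-50,"claw":75},{"rx":0,"ry":0,"rz":0,"tx":130,"ty":0,"tz":-50,"claw":75}]'
python3 g.py .56 .134 .24 183 0
python3 - <<'E'
from bot import *
s=cam('side');t=cam('top')
for n,c in(('s',s),('t',t)):
    am=cv2.inRange(cv2.cvtColor(c['img'],cv2.COLOR_BGR2HSV),(3,110,40),(18,255,255)); cn=cv2.connectedComponentsWithStats(am)
    for i in range(1,cn[0]):
        if 40<cn[2][i][4]<900 and 200<cn[3][i][0]<330 and cn[3][i][1]>150: print(n,cn[2][i],cn[3][i].round(1))
print(proj(s,[[.59,.134,.025],[.59,.134,.069]]),proj(t,[[.59,.134,.08]]))
ms,a=msk(s['img'],(282,215),30); print(a); print(fit([(s,ms)],BOT,(.585,.134,.05),.04))
E
```

```text
clock: 34.87
eef_pos: [0.524, 0.1322, 0.0594]
eef_rot: [0.049, -1.941, 0.033]
wrist_force: [0.9, 0.7, 0.5]
finger_gap: 0.064
grasp_force: 0.0
clock: 35.53
eef_pos: [0.5254, 0.1323, 0.2037]
eef_rot: [0.049, -1.95, 0.033]
wrist_force: [0.9, 0.1, -0.3]
finger_gap: 0.0641
grasp_force: 0.0
grasp now [0.5635 0.1343 0.2189]
t[mm] [-17.2  -0.1 -30.4] r [ 0.002 -1.191 -0.002] dist 35.0 deg 68.0
s [273 219  23  23 213] [284.5 226.6]
s [271 254  25  27 252] [282.9 264.1]
t [200 325  18  41 165] [209.3 346.4]
t [212 368  18  32 180] [219.8 384.6]
[[284.06384899 227.57392304]
 [283.15875101 214.09142858]] [[267.95706318 204.1783552 ]]
[273 209  24  33 546]
(array([0.58842233, 0.13554067, 0.3307345 ]), np.float64(0.13417309522628784))
```

```bash
python3 -m handwheel '[{"rx":0,"ry":-0.12,"rz":0,"tx":0,"ty":0,"tz":-8,"claw":75},{"rx":0,"ry":-0.24,"rz":0,"tx":0,"ty":0,"tz":-16,"claw":75},{"rx":0,"ry":-0.36,"rz":0,"tx":0,"ty":0,"tz":-24,"claw":75},{"rx":0,"ry":-0.48,"rz":0,"tx":0,"ty":0,"tz":-30,"claw":75},{"rx":0,"ry":-0.60,"rz":0,"tx":-5,"ty":0,"tz":-30,"claw":75},{"rx":0,"ry":-0.72,"rz":0,"tx":-10,"ty":0,"tz":-30,"claw":75},{"rx":0,"ry":-0.84,"rz":0,"tx":-15,"ty":0,"tz":-30,"claw":75},{"rx":0,"ry":-0.96,"rz":0,"tx":-17,"ty":0,"tz":-30,"claw":75}]'
python3 g.py .588 .1355 .16 183 0
```

```text
clock: 36.3
eef_pos: [0.5573, 0.1337, 0.1916]
eef_rot: [0.073, -2.904, 0.009]
wrist_force: [0.1, -0.2, -0.6]
finger_gap: 0.0638
grasp_force: 0.0
grasp now [0.5669 0.1342 0.2314]
t[mm] [-46.9   0.3  63.4] r [ 0.    -0.237 -0.002] dist 79.0 deg 14.0
```

```bash
python3 -m handwheel '[{"rx":0,"ry":-0.1,"rz":0,"tx":-16,"ty":0,"tz":20,"claw":75},{"rx":0,"ry":-0.2,"rz":0,"tx":-34,"ty":0,"tz":40,"claw":75},{"rx":0,"ry":-0.237,"rz":0,"tx":-47,"ty":0,"tz":63,"claw":75},{"rx":0,"ry":-0.237,"rz":0,"tx":-47,"ty":0,"tz":63,"claw":75},{"rx":0,"ry":-0.237,"rz":0,"tx":-47,"ty":0,"tz":63,"claw":75},{"rx":0,"ry":-0.237,"rz":0,"tx":-47,"ty":0,"tz":63,"claw":75},{"rx":0,"ry":-0.237,"rz":0,"tx":-47,"ty":0,"tz":63,"claw":75},{"rx":0,"ry":-0.237,"rz":0,"tx":-47,"ty":0,"tz":63,"claw":75}]'
python3 -m handwheel '[{"rx":0,"ry":0,"rz":0,"tx":0,"ty":0,"tz":15,"claw":75},{"rx":0,"ry":0,"rz":0,"tx":0,"ty":0,"tz":30,"claw":75},{"rx":0,"ry":0,"rz":0,"tx":0,"ty":0,"tz":45,"claw":75},{"rx":0,"ry":0,"rz":0,"tx":0,"ty":0,"tz":58,"claw":75},{"rx":0,"ry":0,"rz":0,"tx":0,"ty":0,"tz":68,"claw":75},{"rx":0,"ry":0,"rz":0,"tx":0,"ty":0,"tz":76,"claw":75},{"rx":0,"ry":0,"rz":0,"tx":0,"ty":0,"tz":82,"claw":75},{"rx":0,"ry":0,"rz":0,"tx":0,"ty":0,"tz":85,"claw":75}]'
python3 g.py .588 .1355 .073 183 0
python3 - <<'E'
from bot import *
s=cam('side');am=cv2.inRange(cv2.cvtColor(s['img'],cv2.COLOR_BGR2HSV),(3,110,40),(18,255,255)); cn=cv2.connectedComponentsWithStats(am)
for i in range(1,cn[0]):
    if 40<cn[2][i][4]<900 and 200<cn[3][i][0]<330 and cn[3][i][1]>150: print(cn[2][i],cn[3][i].round(1))
E
```

```text
clock: 36.97
eef_pos: [0.59, 0.1355, 0.123]
eef_rot: [0.079, -3.14, -0.0]
wrist_force: [-0.3, -0.1, 0.1]
finger_gap: 0.064
grasp_force: 0.0
clock: 37.63
eef_pos: [0.5878, 0.1354, 0.0357]
eef_rot: [0.079, -3.137, 0.0]
wrist_force: [-0.3, 0.1, -0.7]
finger_gap: 0.064
grasp_force: 0.0
grasp now [0.588  0.1354 0.0767]
t[mm] [-0.2  0.1  3.7] r [-0.    -0.004 -0.002] dist 4.0 deg 0.0
[273 218  24  24 231] [285.7 227.1]
[271 254  25  27 255] [283. 264.]
```

```bash
python3 -m handwheel '[{"rx":0,"ry":0,"rz":0,"tx":0,"ty":0,"tz":3,"claw":75},{"rx":0,"ry":0,"rz":0,"tx":0,"ty":0,"tz":3,"claw":20},{"rx":0,"ry":0,"rz":0,"tx":0,"ty":0,"tz":3,"claw":20},{"rx":0,"ry":0,"rz":0,"tx":0,"ty":0,"tz":3,"claw":20},{"rx":0,"ry":0,"rz":0,"tx":0,"ty":0,"tz":3,"claw":20},{"rx":0,"ry":0,"rz":0,"tx":0,"ty":0,"tz":3,"claw":20},{"rx":0,"ry":0,"rz":0,"tx":0,"ty":0,"tz":3,"claw":20},{"rx":0,"ry":0,"rz":0,"tx":0,"ty":0,"tz":3,"claw":20}]'
python3 -m handwheel '[{"rx":0,"ry":0,"rz":0,"tx":0,"ty":0,"tz":-10,"claw":20},{"rx":0,"ry":0,"rz":0,"tx":0,"ty":0,"tz":-30,"claw":20},{"rx":0,"ry":0,"rz":0,"tx":0,"ty":0,"tz":-55,"claw":20},{"rx":0,"ry":0,"rz":0,"tx":0,"ty":0,"tz":-80,"claw":20},{"rx":0,"ry":0,"rz":0,"tx":0,"ty":0,"tz":-105,"claw":20},{"rx":0,"ry":0,"rz":0,"tx":0,"ty":0,"tz":-130,"claw":20},{"rx":0,"ry":0,"rz":0,"tx":0,"ty":0,"tz":-150,"claw":20},{"rx":0,"ry":0,"rz":0,"tx":0,"ty":0,"tz":-160,"claw":20}]'
python3 g.py .595 -.03 .235 133 0; python3 g.py .605 -.194 .235 83.3 0
```

```text
clock: 38.35
eef_pos: [0.589, 0.1356, 0.0344]
eef_rot: [0.079, -3.14, -0.0]
wrist_force: [1.0, 1.0, 4.4]
finger_gap: 0.0317
grasp_force: 59.7
clock: 39.02
eef_pos: [0.5896, 0.1355, 0.1969]
eef_rot: [-0.079, 3.14, 0.0]
wrist_force: [1.0, -0.0, -0.7]
finger_gap: 0.0318
grasp_force: 59.6
grasp now [0.5895 0.1354 0.2379]
t[mm] [   2.9 -165.5    2.8] r [0.    0.001 0.871] dist 166.0 deg 50.0
grasp now [0.5895 0.1354 0.2379]
t[mm] [   1.1 -329.8    2.8] r [1.000e-03 1.000e-03 1.738e+00] dist 330.0 deg 100.0
```

```bash
python3 -m handwheel '[{"rx":0,"ry":0,"rz":0.1,"tx":0,"ty":-18,"tz":2,"claw":20},{"rx":0,"ry":0,"rz":0.21,"tx":0,"ty":-38,"tz":2,"claw":20},{"rx":0,"ry":0,"rz":0.32,"tx":1,"ty":-60,"tz":2,"claw":20},{"rx":0,"ry":0,"rz":0.43,"tx":1,"ty":-82,"tz":2,"claw":20},{"rx":0,"ry":0,"rz":0.55,"tx":2,"ty":-104,"tz":2,"claw":20},{"rx":0,"ry":0,"rz":0.66,"tx":2,"ty":-126,"tz":2,"claw":20},{"rx":0,"ry":0,"rz":0.77,"tx":3,"ty":-148,"tz":2,"claw":20},{"rx":0,"ry":0,"rz":0.87,"tx":3,"ty":-165,"tz":2,"claw":20}]'
python3 -m handwheel '[{"rx":0,"ry":0,"rz":0.11,"tx":-17,"ty":-14,"tz":0,"claw":20},{"rx":0,"ry":0,"rz":0.22,"tx":-34,"ty":-28,"tz":0,"claw":20},{"rx":0,"ry":0,"rz":0.34,"tx":-52,"ty":-43,"tz":0,"claw":20},{"rx":0,"ry":0,"rz":0.46,"tx":-70,"ty":-58,"tz":0,"claw":20},{"rx":0,"ry":0,"rz":0.58,"tx":-88,"ty":-73,"tz":0,"claw":20},{"rx":0,"ry":0,"rz":0.70,"tx":-106,"ty":-88,"tz":0,"claw":20},{"rx":0,"ry":0,"rz":0.80,"tx":-120,"ty":-99,"tz":0,"claw":20},{"rx":0,"ry":0,"rz":0.867,"tx":-127,"ty":-104,"tz":0,"claw":20}]'
python3 -m handwheel '[{"rx":0,"ry":0,"rz":0,"tx":0,"ty":0,"tz":0,"claw":20},{"rx":0,"ry":0,"rz":0,"tx":0,"ty":0,"tz":15,"claw":20},{"rx":0,"ry":0,"rz":0,"tx":0,"ty":0,"tz":30,"claw":20},{"rx":0,"ry":0,"rz":0,"tx":0,"ty":0,"tz":30,"claw":20},{"rx":0,"ry":0,"rz":0,"tx":0,"ty":0,"tz":30,"claw":20},{"rx":0,"ry":0,"rz":0,"tx":0,"ty":0,"tz":30,"claw":20},{"rx":0,"ry":0,"rz":0,"tx":0,"ty":0,"tz":30,"claw":20},{"rx":0,"ry":0,"rz":0,"tx":0,"ty":0,"tz":30,"claw":20}]'
python3 g.py .605 -.194 .089 83.3 0
python3 - <<'E'
from bot import *
o=ctrl.get_obs(); print(o['finger_gap'],o['grasp_force'])
s=cam('side');t=cam('top')
for n,c in(('s',s),('t',t)):
    am=cv2.inRange(cv2.cvtColor(c['img'],cv2.COLOR_BGR2HSV),(3,110,40),(18,255,255)); cn=cv2.connectedComponentsWithStats(am)
    for i in range(1,cn[0]):
        if 30<cn[2][i][4]<900 and 200<cn[3][i][0]<430 and cn[3][i][1]>100: print(n,cn[2][i],cn[3][i].round(1))
print(proj(s,[[.605,-.194,.16]]),proj(t,[[.605,-.194,.16]]))
E
```

```text
clock: 39.68
eef_pos: [0.5924, -0.0311, 0.1901]
eef_rot: [-1.258, -2.872, 0.004]
wrist_force: [-0.5, 0.2, -1.3]
finger_gap: 0.0317
grasp_force: 59.8
clock: 40.35
eef_pos: [0.6032, -0.1956, 0.19]
eef_rot: [-2.351, -2.079, 0.007]
wrist_force: [1.1, 0.5, -0.7]
finger_gap: 0.0315
grasp_force: 59.8
clock: 41.02
eef_pos: [0.6051, -0.1934, 0.1628]
eef_rot: [-2.346, -2.09, 0.002]
wrist_force: [0.4, 0.9, -0.8]
finger_gap: 0.0315
grasp_force: 59.7
grasp now [ 0.6051 -0.1933  0.2038]
t[mm] [-5.000e-01  1.000e-01  1.148e+02] r [-0.001  0.001  0.002] dist 115.0 deg 0.0
0.03148397618662901 59.72429037094116
s [332 132  20  20 260] [339.7 140.5]
s [271 254  25  27 251] [282.9 264.1]
t [367 190   8  16  68] [369.9 198.9]
t [222 225  15  16  87] [230.6 234.5]
t [282 387  16  13  53] [289.  393.3]
t [299 390  11  10  31] [304.2 395.6]
[[341.0104409  138.47142986]] [[376.00208853 198.41053716]]
```

```bash
python3 -m handwheel '[{"rx":0,"ry":0,"rz":0,"tx":0,"ty":0,"tz":15,"claw":20},{"rx":0,"ry":0,"rz":0,"tx":0,"ty":0,"tz":32,"claw":20},{"rx":0,"ry":0,"rz":0,"tx":0,"ty":0,"tz":50,"claw":20},{"rx":0,"ry":0,"rz":0,"tx":0,"ty":0,"tz":66,"claw":20},{"rx":0,"ry":0,"rz":0,"tx":0,"ty":0,"tz":80,"claw":20},{"rx":0,"ry":0,"rz":0,"tx":0,"ty":0,"tz":92,"claw":20},{"rx":0,"ry":0,"rz":0,"tx":0,"ty":0,"tz":100,"claw":20},{"rx":0,"ry":0,"rz":0,"tx":0,"ty":0,"tz":106,"claw":20}]'
python3 -m handwheel '[{"rx":0,"ry":0,"rz":0,"tx":0,"ty":0,"tz":1,"claw":20},{"rx":0,"ry":0,"rz":0,"tx":0,"ty":0,"tz":2,"claw":20},{"rx":0,"ry":0,"rz":0,"tx":0,"ty":0,"tz":3,"claw":20},{"rx":0,"ry":0,"rz":0,"tx":0,"ty":0,"tz":4,"claw":20},{"rx":0,"ry":0,"rz":0,"tx":0,"ty":0,"tz":5,"claw":20},{"rx":0,"ry":0,"rz":0,"tx":0,"ty":0,"tz":6,"claw":20},{"rx":0,"ry":0,"rz":0,"tx":0,"ty":0,"tz":7,"claw":20},{"rx":0,"ry":0,"rz":0,"tx":0,"ty":0,"tz":7,"claw":20}]'
```

```text
clock: 41.78
eef_pos: [0.6037, -0.1932, 0.0545]
eef_rot: [-2.344, -2.087, 0.004]
wrist_force: [-0.5, -1.1, -1.8]
finger_gap: 0.0315
grasp_force: 59.7
clock: 42.45
eef_pos: [0.6044, -0.1937, 0.0494]
eef_rot: [-2.346, -2.088, 0.003]
wrist_force: [-0.7, 0.1, 3.4]
finger_gap: 0.0318
grasp_force: 60.2
```

```bash
python3 -m handwheel '[{"rx":0,"ry":0,"rz":0,"tx":0,"ty":0,"tz":0,"claw":65},{"rx":0,"ry":0,"rz":0,"tx":0,"ty":0,"tz":0,"claw":65},{"rx":0,"ry":0,"rz":0,"tx":0,"ty":0,"tz":0,"claw":65},{"rx":0,"ry":0,"rz":0,"tx":0,"ty":0,"tz":0,"claw":65},{"rx":0,"ry":0,"rz":0,"tx":0,"ty":0,"tz":-15,"claw":65},{"rx":0,"ry":0,"rz":0,"tx":0,"ty":0,"tz":-40,"claw":65},{"rx":0,"ry":0,"rz":0,"tx":0,"ty":0,"tz":-80,"claw":65},{"rx":0,"ry":0,"rz":0,"tx":0,"ty":0,"tz":-120,"claw":65}]'
python3 -m handwheel '[{"rx":0,"ry":0,"rz":-0.1,"tx":20,"ty":-10,"tz":-20,"claw":75},{"rx":0,"ry":0,"rz":-0.2,"tx":50,"ty":-20,"tz":-40,"claw":75},{"rx":0,"ry":0,"rz":-0.3,"tx":80,"ty":-30,"tz":-50,"claw":75},{"rx":0,"ry":0,"rz":-0.4,"tx":110,"ty":-40,"tz":-50,"claw":75},{"rx":0,"ry":0,"rz":-0.5,"tx":145,"ty":-50,"tz":-50,"claw":75},{"rx":0,"ry":0,"rz":-0.6,"tx":180,"ty":-60,"tz":-50,"claw":75},{"rx":0,"ry":0,"rz":-0.7,"tx":215,"ty":-70,"tz":-50,"claw":75},{"rx":0,"ry":0,"rz":-0.8,"tx":250,"ty":-75,"tz":-50,"claw":75}]'
python3 - <<'E'
from bot import *
from g import *
s=cam('side');t=cam('top')
for n,c in(('s',s),('t',t)):
    am=cv2.inRange(cv2.cvtColor(c['img'],cv2.COLOR_BGR2HSV),(3,110,40),(18,255,255)); cn=cv2.connectedComponentsWithStats(am)
    for i in range(1,cn[0]):
        if 30<cn[2][i][4]<900 and 200<cn[3][i][0]<430 and cn[3][i][1]>100: print(n,cn[2][i],cn[3][i].round(1))
ms,a=msk(s['img'],(282,258),28); mt,b=msk(t['img'],(229,236),14); print(a,b)
print(fit([(s,ms)],BOT,(.498,.26,.35),.04)); print(fit([(s,ms),(t,mt)],BOT,(.498,.26,.35),.04))
print(cur()); print('in box pred',proj(t,[[.605,-.194,.095]]),proj(s,[[.605,-.194,.09]]))
E
```

```text
clock: 43.12
eef_pos: [0.6027, -0.1925, 0.1676]
eef_rot: [-2.342, -2.085, 0.007]
wrist_force: [0.8, 0.2, -0.6]
finger_gap: 0.0553
grasp_force: 0.0
clock: 43.78
eef_pos: [0.5578, 0.0653, 0.2187]
eef_rot: [-1.34, -2.838, 0.002]
wrist_force: [1.2, 1.2, 0.1]
finger_gap: 0.0638
grasp_force: 0.0
s [271 254  25  27 261] [282.7 264.2]
t [363 196  16  17 113] [368.9 205.5]
t [222 225  15  16  94] [230.8 234.4]
t [248 346  25  27 169] [261.7 359.7]
t [231 373  52  27 405] [257.9 389.2]
t [231 387  13  13  37] [236.9 392.4]
[270 244  27  38 611] [221 222  22  28 260]
(array([0.49768559, 0.26002126, 0.38540372]), np.float64(0.1762756109237671))
(array([0.49964225, 0.25669994, 0.30302333]), np.float64(0.309999942779541))
[0.55818874 0.0684563  0.25962977]
in box pred [[372.9197642  201.97271406]] [[340.72973253 158.61516376]]
```

```bash
python3 g.py .498 .2595 .16 130 0
```

```text
grasp now [0.5582 0.0685 0.2596]
t[mm] [185.   75.5 100.2] r [-0.001 -0.004 -0.007] dist 224.0 deg 0.0
```

```bash
python3 -m handwheel '[{"rx":0,"ry":0,"rz":0,"tx":25,"ty":10,"tz":10,"claw":75},{"rx":0,"ry":0,"rz":0,"tx":50,"ty":20,"tz":25,"claw":75},{"rx":0,"ry":0,"rz":0,"tx":75,"ty":31,"tz":40,"claw":75},{"rx":0,"ry":0,"rz":0,"tx":105,"ty":43,"tz":55,"claw":75},{"rx":0,"ry":0,"rz":0,"tx":135,"ty":55,"tz":70,"claw":75},{"rx":0,"ry":0,"rz":0,"tx":165,"ty":67,"tz":85,"claw":75},{"rx":0,"ry":0,"rz":0,"tx":185,"ty":75.5,"tz":100,"claw":75},{"rx":0,"ry":0,"rz":0,"tx":185,"ty":75.5,"tz":100,"claw":75}]'
python3 -m handwheel '[{"rx":0,"ry":0,"rz":0,"tx":0,"ty":0,"tz":15,"claw":75},{"rx":0,"ry":0,"rz":0,"tx":0,"ty":0,"tz":30,"claw":75},{"rx":0,"ry":0,"rz":0,"tx":0,"ty":0,"tz":45,"claw":75},{"rx":0,"ry":0,"rz":0,"tx":0,"ty":0,"tz":58,"claw":75},{"rx":0,"ry":0,"rz":0,"tx":0,"ty":0,"tz":68,"claw":75},{"rx":0,"ry":0,"rz":0,"tx":0,"ty":0,"tz":76,"claw":75},{"rx":0,"ry":0,"rz":0,"tx":0,"ty":0,"tz":82,"claw":75},{"rx":0,"ry":0,"rz":0,"tx":0,"ty":0,"tz":82,"claw":75}]'
python3 g.py .498 .2595 .075 130 0
python3 - <<'E'
from bot import *
s=cam('side');am=cv2.inRange(cv2.cvtColor(s['img'],cv2.COLOR_BGR2HSV),(3,110,40),(18,255,255)); cn=cv2.connectedComponentsWithStats(am)
for i in range(1,cn[0]):
    if 40<cn[2][i][4]<900 and 200<cn[3][i][0]<330 and cn[3][i][1]>150: print(cn[2][i],cn[3][i].round(1))
print(ctrl.get_obs()['wrist_force'])
E
```

```text
clock: 44.55
eef_pos: [0.4964, 0.2568, 0.115]
eef_rot: [-1.34, -2.832, 0.008]
wrist_force: [-0.7, -1.3, -0.7]
finger_gap: 0.0644
grasp_force: 0.0
clock: 45.22
eef_pos: [0.4993, 0.2541, 0.0354]
eef_rot: [-1.347, -2.834, 0.005]
wrist_force: [-0.2, -1.1, -0.5]
finger_gap: 0.0636
grasp_force: 0.0
grasp now [0.4995 0.2541 0.0764]
t[mm] [5.  2.5 1.4] r [-0.005 -0.002 -0.015] dist 6.0 deg 1.0
[271 254  25  27 267] [282.8 264.1]
[-0.18115019  0.11696259 -0.23282482]
```

```bash
python3 -m handwheel '[{"rx":0,"ry":0,"rz":0,"tx":5,"ty":2.5,"tz":1,"claw":75},{"rx":0,"ry":0,"rz":0,"tx":5,"ty":2.5,"tz":1,"claw":75},{"rx":0,"ry":0,"rz":0,"tx":5,"ty":2.5,"tz":1,"claw":20},{"rx":0,"ry":0,"rz":0,"tx":5,"ty":2.5,"tz":1,"claw":20},{"rx":0,"ry":0,"rz":0,"tx":5,"ty":2.5,"tz":1,"claw":20},{"rx":0,"ry":0,"rz":0,"tx":5,"ty":2.5,"tz":1,"claw":20},{"rx":0,"ry":0,"rz":0,"tx":5,"ty":2.5,"tz":1,"claw":20},{"rx":0,"ry":0,"rz":0,"tx":5,"ty":2.5,"tz":1,"claw":20}]'
python3 -m handwheel '[{"rx":0,"ry":0,"rz":0,"tx":0,"ty":0,"tz":-10,"claw":20},{"rx":0,"ry":0,"rz":0,"tx":0,"ty":0,"tz":-30,"claw":20},{"rx":0,"ry":0,"rz":0,"tx":0,"ty":0,"tz":-55,"claw":20},{"rx":0,"ry":0,"rz":0,"tx":0,"ty":0,"tz":-80,"claw":20},{"rx":0,"ry":0,"rz":0,"tx":0,"ty":0,"tz":-105,"claw":20},{"rx":0,"ry":0,"rz":0,"tx":0,"ty":0,"tz":-130,"claw":20},{"rx":0,"ry":0,"rz":0,"tx":0,"ty":0,"tz":-150,"claw":20},{"rx":0,"ry":0,"rz":0,"tx":0,"ty":0,"tz":-160,"claw":20}]'
python3 g.py .506 .03 .235 105 0
```

```text
clock: 45.93
eef_pos: [0.4993, 0.2604, 0.0366]
eef_rot: [-1.347, -2.836, 0.001]
wrist_force: [-0.8, -1.4, 5.4]
finger_gap: 0.0315
grasp_force: 59.6
clock: 46.6
eef_pos: [0.5006, 0.2607, 0.199]
eef_rot: [1.348, 2.837, 0.003]
wrist_force: [1.0, -0.4, -1.1]
finger_gap: 0.0312
grasp_force: 59.6
grasp now [0.5005 0.2606 0.24  ]
t[mm] [-182.2 -141.6    4.7] r [ 0.002 -0.001  0.422] dist 231.0 deg 24.0
```

```bash
python3 -m handwheel '[{"rx":0,"ry":0,"rz":0.05,"tx":-22,"ty":-17,"tz":2,"claw":20},{"rx":0,"ry":0,"rz":0.1,"tx":-45,"ty":-35,"tz":3,"claw":20},{"rx":0,"ry":0,"rz":0.16,"tx":-68,"ty":-53,"tz":4,"claw":20},{"rx":0,"ry":0,"rz":0.21,"tx":-91,"ty":-71,"tz":4,"claw":20},{"rx":0,"ry":0,"rz":0.27,"tx":-115,"ty":-89,"tz":4,"claw":20},{"rx":0,"ry":0,"rz":0.32,"tx":-139,"ty":-108,"tz":4,"claw":20},{"rx":0,"ry":0,"rz":0.38,"tx":-163,"ty":-127,"tz":4,"claw":20},{"rx":0,"ry":0,"rz":0.42,"tx":-182,"ty":-141,"tz":4,"claw":20}]'
python3 -m handwheel '[{"rx":0,"ry":0,"rz":0.05,"tx":-25,"ty":-7,"tz":0,"claw":20},{"rx":0,"ry":0,"rz":0.1,"tx":-50,"ty":-14,"tz":0,"claw":20},{"rx":0,"ry":0,"rz":0.15,"tx":-77,"ty":-21,"tz":0,"claw":20},{"rx":0,"ry":0,"rz":0.2,"tx":-105,"ty":-28,"tz":0,"claw":20},{"rx":0,"ry":0,"rz":0.25,"tx":-133,"ty":-36,"tz":0,"claw":20},{"rx":0,"ry":0,"rz":0.3,"tx":-160,"ty":-43,"tz":0,"claw":20},{"rx":0,"ry":0,"rz":0.35,"tx":-187,"ty":-50,"tz":0,"claw":20},{"rx":0,"ry":0,"rz":0.38,"tx":-205,"ty":-55,"tz":0,"claw":20}]'
python3 -m handwheel '[{"rx":0,"ry":0,"rz":0,"tx":0,"ty":0,"tz":0,"claw":20},{"rx":0,"ry":0,"rz":0,"tx":0,"ty":0,"tz":15,"claw":20},{"rx":0,"ry":0,"rz":0,"tx":0,"ty":0,"tz":30,"claw":20},{"rx":0,"ry":0,"rz":0,"tx":0,"ty":0,"tz":30,"claw":20},{"rx":0,"ry":0,"rz":0,"tx":0,"ty":0,"tz":30,"claw":20},{"rx":0,"ry":0,"rz":0,"tx":0,"ty":0,"tz":30,"claw":20},{"rx":0,"ry":0,"rz":0,"tx":0,"ty":0,"tz":30,"claw":20},{"rx":0,"ry":0,"rz":0,"tx":0,"ty":0,"tz":30,"claw":20}]'
python3 g.py .506 -.182 .091 83.3 0
python3 - <<'E'
from bot import *
s=cam('side');t=cam('top')
for n,c in(('s',s),('t',t)):
    am=cv2.inRange(cv2.cvtColor(c['img'],cv2.COLOR_BGR2HSV),(3,110,40),(18,255,255)); cn=cv2.connectedComponentsWithStats(am)
    for i in range(1,cn[0]):
        if 30<cn[2][i][4]<900 and 200<cn[3][i][0]<430 and cn[3][i][1]>100: print(n,cn[2][i],cn[3][i].round(1))
print(proj(s,[[.506,-.182,.16]]),proj(t,[[.506,-.182,.16]]))
E
```

```text
clock: 47.27
eef_pos: [0.5037, 0.0279, 0.1906]
eef_rot: [-1.912, -2.488, 0.006]
wrist_force: [0.1, -0.1, -1.4]
finger_gap: 0.0314
grasp_force: 59.7
clock: 47.93
eef_pos: [0.5044, -0.1844, 0.1906]
eef_rot: [-2.348, -2.083, 0.006]
wrist_force: [-0.6, 0.9, -1.7]
finger_gap: 0.0314
grasp_force: 59.7
clock: 48.6
eef_pos: [0.506, -0.1823, 0.1629]
eef_rot: [-2.346, -2.089, 0.003]
wrist_force: [-0.3, -0.1, -1.1]
finger_gap: 0.0314
grasp_force: 59.8
grasp now [ 0.5061 -0.1822  0.2039]
t[mm] [4.000e-01 1.000e-01 1.129e+02] r [-0.001  0.001  0.001] dist 113.0 deg 0.0
s [358 141  21  20 286] [370.1 150. ]
t [363 196   8  15  49] [365.6 201.8]
t [364 231   7  10  36] [366.8 235.8]
[[367.62120441 146.83855604]] [[371.58876083 231.57526798]]
```

```bash
python3 -m handwheel '[{"rx":0,"ry":0,"rz":0,"tx":0,"ty":0,"tz":15,"claw":20},{"rx":0,"ry":0,"rz":0,"tx":0,"ty":0,"tz":32,"claw":20},{"rx":0,"ry":0,"rz":0,"tx":0,"ty":0,"tz":50,"claw":20},{"rx":0,"ry":0,"rz":0,"tx":0,"ty":0,"tz":66,"claw":20},{"rx":0,"ry":0,"rz":0,"tx":0,"ty":0,"tz":80,"claw":20},{"rx":0,"ry":0,"rz":0,"tx":0,"ty":0,"tz":92,"claw":20},{"rx":0,"ry":0,"rz":0,"tx":0,"ty":0,"tz":100,"claw":20},{"rx":0,"ry":0,"rz":0,"tx":0,"ty":0,"tz":104,"claw":20}]'
python3 -m handwheel '[{"rx":0,"ry":0,"rz":0,"tx":0,"ty":0,"tz":1,"claw":20},{"rx":0,"ry":0,"rz":0,"tx":0,"ty":0,"tz":2,"claw":20},{"rx":0,"ry":0,"rz":0,"tx":0,"ty":0,"tz":3,"claw":20},{"rx":0,"ry":0,"rz":0,"tx":0,"ty":0,"tz":4,"claw":20},{"rx":0,"ry":0,"rz":0,"tx":0,"ty":0,"tz":5,"claw":20},{"rx":0,"ry":0,"rz":0,"tx":0,"ty":0,"tz":6,"claw":20},{"rx":0,"ry":0,"rz":0,"tx":0,"ty":0,"tz":7,"claw":20},{"rx":0,"ry":0,"rz":0,"tx":0,"ty":0,"tz":7,"claw":20}]'
```

```text
clock: 49.37
eef_pos: [0.5044, -0.1819, 0.0567]
eef_rot: [-2.344, -2.087, 0.005]
wrist_force: [-0.1, 0.3, -1.6]
finger_gap: 0.0314
grasp_force: 59.8
clock: 50.03
eef_pos: [0.5052, -0.1826, 0.0517]
eef_rot: [-2.345, -2.088, 0.004]
wrist_force: [-1.6, -0.7, 3.0]
finger_gap: 0.0315
grasp_force: 60.2
```

```bash
python3 -m handwheel '[{"rx":0,"ry":0,"rz":0,"tx":0,"ty":0,"tz":0,"claw":62},{"rx":0,"ry":0,"rz":0,"tx":0,"ty":0,"tz":0,"claw":62},{"rx":0,"ry":0,"rz":0,"tx":0,"ty":0,"tz":0,"claw":62},{"rx":0,"ry":0,"rz":0,"tx":0,"ty":0,"tz":0,"claw":62},{"rx":0,"ry":0,"rz":0,"tx":0,"ty":0,"tz":-15,"claw":62},{"rx":0,"ry":0,"rz":0,"tx":0,"ty":0,"tz":-40,"claw":62},{"rx":0,"ry":0,"rz":0,"tx":0,"ty":0,"tz":-80,"claw":62},{"rx":0,"ry":0,"rz":0,"tx":0,"ty":0,"tz":-120,"claw":62}]'
python3 -m handwheel '[{"rx":0,"ry":0,"rz":0,"tx":25,"ty":-10,"tz":-20,"claw":0},{"rx":0,"ry":0,"rz":0,"tx":55,"ty":-20,"tz":-40,"claw":0},{"rx":0,"ry":0,"rz":0,"tx":85,"ty":-30,"tz":-60,"claw":0},{"rx":0,"ry":0,"rz":0,"tx":120,"ty":-40,"tz":-80,"claw":0},{"rx":0,"ry":0,"rz":0,"tx":155,"ty":-50,"tz":-100,"claw":0},{"rx":0,"ry":0,"rz":0,"tx":190,"ty":-60,"tz":-120,"claw":0},{"rx":0,"ry":0,"rz":0,"tx":225,"ty":-60,"tz":-130,"claw":0},{"rx":0,"ry":0,"rz":0,"tx":250,"ty":-60,"tz":-130,"claw":0}]'
python3 - <<'E'
from bot import *
from g import *
s=cam('side');t=cam('top'); print(cur())
b=t['img'][130:290,300:460]; cv2.imwrite('pics/v13.png',np.hstack([cv2.resize(s['img'][60:220,280:440],(400,400)),cv2.resize(b,(400,400))]))
for r in ('incubator','cover'): print(r,[(round(q['score'],2),q['extent']) for q in ctrl.recognise('side',r)][:2])
# cover corners for angles
e=np.array([-.117,-.993,0]);y=np.array([.993,-.117,0]);C=np.array([.552,-.218,0])
for th in(1.7,1.8,1.9,2.0):
    for nm,c in(('s',s),('t',t)):
        print(th,nm,proj(c,[C+e*(.1-.203*np.cos(th))+y*k+[0,0,.118+.203*np.sin(th)] for k in(-.122,.122)]).round(1).tolist())
E
```

```text
clock: 50.7
eef_pos: [0.5037, -0.1814, 0.1703]
eef_rot: [-2.342, -2.085, 0.006]
wrist_force: [1.7, -1.2, -0.0]
finger_gap: 0.0533
grasp_force: 0.0
clock: 51.37
eef_pos: [0.4764, 0.0758, 0.3048]
eef_rot: [2.343, 2.089, 0.006]
wrist_force: [0.4, -0.1, -0.4]
finger_gap: 0.0001
grasp_force: 0.0
[0.47539228 0.07637134 0.34296322]
incubator [(0.81, [306.5, 72.7, 118.5, 135.8])]
cover [(0.98, [349.6, 74.2, 78.9, 74.5]), (0.44, [213.3, 181.2, 26.2, 36.3])]
1.7 s [[419.9, 86.6], [352.7, 72.9]]
1.7 t [[437.2, 262.7], [446.9, 170.1]]
1.8 s [[422.9, 86.2], [356.2, 72.7]]
1.8 t [[444.5, 263.8], [453.9, 171.5]]
1.9 s [[425.8, 86.5], [359.5, 73.1]]
1.9 t [[451.2, 264.9], [460.3, 173.1]]
2.0 s [[428.4, 87.5], [362.7, 74.1]]
2.0 t [[457.4, 266.0], [466.2, 174.8]]
```

View pics/v13.png

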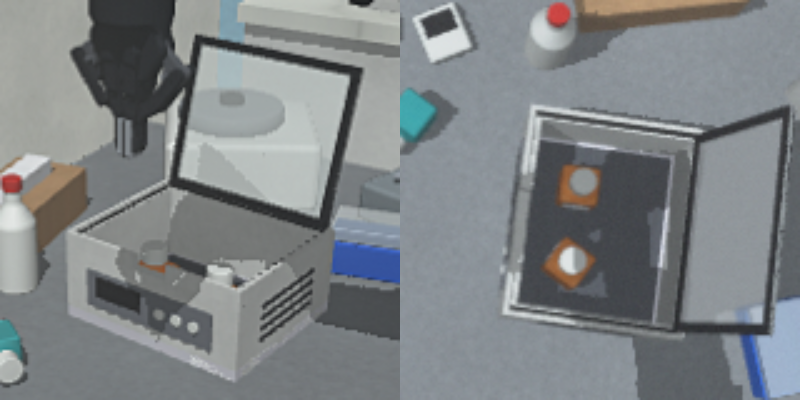

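```bash
python3 - <<'E'
from g import *
e=np.array([-.117,-.993,0]);C=np.array([.552,-.218,0])
print((C+.195*e)); P=C+.195*e; P[2]=.400; gshow(P,83.3,0); P[2]=.2865; gshow(P,83.3,0)
E
```

```text
[ 0.529185 -0.411635  0.      ]
t[mm] [-475.8  109.1  -58.2] r [-0.003  0.001  0.003] dist 492.0 deg 0.0
t[mm] [-475.6  109.5   55.3] r [-0.003  0.001  0.003] dist 491.0 deg 0.0
```

```bash
python3 -m handwheel '[{"rx":0,"ry":0,"rz":0,"tx":0,"ty":0,"tz":-30,"claw":0},{"rx":0,"ry":0,"rz":0,"tx":-20,"ty":10,"tz":-58,"claw":0},{"rx":0,"ry":0,"rz":0,"tx":-55,"ty":25,"tz":-58,"claw":0},{"rx":0,"ry":0,"rz":0,"tx":-95,"ty":40,"tz":-58,"claw":0},{"rx":0,"ry":0,"rz":0,"tx":-135,"ty":50,"tz":-58,"claw":0},{"rx":0,"ry":0,"rz":0,"tx":-175,"ty":60,"tz":-58,"claw":0},{"rx":0,"ry":0,"rz":0,"tx":-210,"ty":70,"tz":-58,"claw":0},{"rx":0,"ry":0,"rz":0,"tx":-240,"ty":80,"tz":-58,"claw":0}]'
python3 -m handwheel '[{"rx":0,"ry":0,"rz":0,"tx":-30,"ty":5,"tz":0,"claw":0},{"rx":0,"ry":0,"rz":0,"tx":-65,"ty":12,"tz":0,"claw":0},{"rx":0,"ry":0,"rz":0,"tx":-100,"ty":18,"tz":0,"claw":0},{"rx":0,"ry":0,"rz":0,"tx":-135,"ty":24,"tz":0,"claw":0},{"rx":0,"ry":0,"rz":0,"tx":-170,"ty":29,"tz":0,"claw":0},{"rx":0,"ry":0,"rz":0,"tx":-205,"ty":29,"tz":0,"claw":0},{"rx":0,"ry":0,"rz":0,"tx":-236,"ty":29,"tz":0,"claw":0},{"rx":0,"ry":0,"rz":0,"tx":-236,"ty":29,"tz":0,"claw":0}]'
python3 g.py .5292 -.4116 .2865 83.3 0
python3 - <<'E'
from h import *
o=ctrl.get_obs();print(o['qpos'].round(2),o['wrist_force'])
E
```

```text
clock: 52.23
eef_pos: [0.5257, -0.1789, 0.3578]
eef_rot: [-2.349, -2.082, 0.006]
wrist_force: [-0.4, 1.0, -0.5]
finger_gap: -0.0
grasp_force: 0.0
clock: 52.9
eef_pos: [0.5247, -0.4197, 0.3561]
eef_rot: [-2.353, -2.077, 0.01]
wrist_force: [-1.2, -0.0, -0.3]
finger_gap: 0.0001
grasp_force: 0.0
grasp now [ 0.525  -0.4196  0.3971]
t[mm] [  8.8   4.2 110.6] r [-0.007  0.002 -0.007] dist 111.0 deg 1.0
[-0.78  0.25  1.3  -0.01  1.6  -0.65] [-1.21440687 -0.00651831 -0.3495152 ]
```

```bash
python3 -m handwheel '[{"rx":0,"ry":0,"rz":0,"tx":3,"ty":4,"tz":20,"claw":0},{"rx":0,"ry":0,"rz":0,"tx":3,"ty":4,"tz":40,"claw":0},{"rx":0,"ry":0,"rz":0,"tx":3,"ty":4,"tz":60,"claw":0},{"rx":0,"ry":0,"rz":0,"tx":3,"ty":4,"tz":80,"claw":0},{"rx":0,"ry":0,"rz":0,"tx":3,"ty":4,"tz":100,"claw":0},{"rx":0,"ry":0,"rz":0,"tx":3,"ty":4,"tz":110,"claw":0},{"rx":0,"ry":0,"rz":0,"tx":3,"ty":4,"tz":110,"claw":0},{"rx":0,"ry":0,"rz":0,"tx":3,"ty":4,"tz":110,"claw":0}]'
python3 -m handwheel '[{"rx":0,"ry":0,"rz":0,"tx":5,"ty":0,"tz":0,"claw":0},{"rx":0,"ry":0,"rz":0,"tx":10,"ty":0,"tz":0,"claw":0},{"rx":0,"ry":0,"rz":0,"tx":16,"ty":0,"tz":0,"claw":0},{"rx":0,"ry":0,"rz":0,"tx":22,"ty":0,"tz":0,"claw":0},{"rx":0,"ry":0,"rz":0,"tx":28,"ty":0,"tz":0,"claw":0},{"rx":0,"ry":0,"rz":0,"tx":34,"ty":0,"tz":0,"claw":0},{"rx":0,"ry":0,"rz":0,"tx":40,"ty":0,"tz":0,"claw":0},{"rx":0,"ry":0,"rz":0,"tx":45,"ty":0,"tz":0,"claw":0}]'
python3 - <<'E'
from g import *
e=np.array([-.117,-.993,0]);C=np.array([.552,-.218,0])
o=ctrl.get_obs(); P=cur();print('incx',(P-C)@e,'tip z',P[2]-.0115,o['wrist_force'],o['qpos'].round(2))
cam('side'); print(ctrl.recognise('side','cover')[0]['extent'])
E
```

```text
clock: 53.57
eef_pos: [0.5315, -0.41, 0.248]
eef_rot: [-2.345, -2.085, 0.004]
wrist_force: [0.9, 0.1, 0.2]
finger_gap: -0.0001
grasp_force: 0.0
clock: 54.23
eef_pos: [0.5379, -0.3646, 0.2492]
eef_rot: [-2.345, -2.089, 0.004]
wrist_force: [-0.7, -2.4, 4.7]
finger_gap: -0.0001
grasp_force: 0.6
incx 0.14717727596268532 tip z 0.27873546805878135 [-0.73314752 -2.4035126   4.67792436] [-0.7   0.24  1.5  -0.    1.41 -0.59]
[345.7, 73.0, 78.2, 77.1]
```

```bash
python3 -m handwheel '[{"rx":0,"ry":0,"rz":0,"tx":4,"ty":0,"tz":-4,"claw":0},{"rx":0,"ry":0,"rz":0,"tx":9,"ty":0,"tz":-8,"claw":0},{"rx":0,"ry":0,"rz":0,"tx":15,"ty":0,"tz":-10,"claw":0},{"rx":0,"ry":0,"rz":0,"tx":21,"ty":0,"tz":-10,"claw":0},{"rx":0,"ry":0,"rz":0,"tx":27,"ty":0,"tz":-10,"claw":0},{"rx":0,"ry":0,"rz":0,"tx":32,"ty":0,"tz":-10,"claw":0},{"rx":0,"ry":0,"rz":0,"tx":36,"ty":0,"tz":-10,"claw":0},{"rx":0,"ry":0,"rz":0,"tx":36,"ty":0,"tz":-10,"claw":0}]'
python3 - <<'E'
from g import *
e=np.array([-.117,-.993,0]);C=np.array([.552,-.218,0])
o=ctrl.get_obs(); P=cur();print('incx',(P-C)@e,'tip z',P[2]-.0115,o['wrist_force'])
c=cam('side'); r=ctrl.trace('side','cover')[0]; print(r['extent'])
y=np.array([.993,-.117,0])
for th in(1.3,1.4,1.5,1.6,1.7,1.8): print(th,proj(c,[C+e*(.1-.203*np.cos(th))+y*k+[0,0,.118+.203*np.sin(th)] for k in(-.122,.122)]).round(1).tolist())
E
```

```text
clock: 55.0
eef_pos: [0.542, -0.3282, 0.2587]
eef_rot: [-2.344, -2.088, 0.003]
wrist_force: [0.8, -0.3, -1.1]
finger_gap: -0.0002
grasp_force: 0.0
incx 0.11059640238957534 tip z 0.2882390374665221 [ 0.81740297 -0.25949148 -1.1450129 ]
[308.5, 76.8, 109.0, 132.7]
1.3 [[406.1, 95.3], [337.8, 80.3]]
1.4 [[409.7, 92.1], [341.6, 77.5]]
1.5 [[413.2, 89.6], [345.4, 75.3]]
1.6 [[416.6, 87.7], [349.1, 73.8]]
1.7 [[419.9, 86.6], [352.7, 72.9]]
1.8 [[422.9, 86.2], [356.2, 72.7]]
```

```bash
python3 -m handwheel '[{"rx":0,"ry":0,"rz":0,"tx":7,"ty":0,"tz":1,"claw":0},{"rx":0,"ry":0,"rz":0,"tx":14,"ty":0,"tz":3,"claw":0},{"rx":0,"ry":0,"rz":0,"tx":21,"ty":0,"tz":5,"claw":0},{"rx":0,"ry":0,"rz":0,"tx":28,"ty":0,"tz":8,"claw":0},{"rx":0,"ry":0,"rz":0,"tx":35,"ty":0,"tz":11,"claw":0},{"rx":0,"ry":0,"rz":0,"tx":42,"ty":0,"tz":14,"claw":0},{"rx":0,"ry":0,"rz":0,"tx":49,"ty":0,"tz":17,"claw":0},{"rx":0,"ry":0,"rz":0,"tx":55,"ty":0,"tz":20,"claw":0}]'
python3 -m handwheel '[{"rx":0,"ry":0,"rz":0,"tx":7,"ty":0,"tz":3,"claw":0},{"rx":0,"ry":0,"rz":0,"tx":14,"ty":0,"tz":6,"claw":0},{"rx":0,"ry":0,"rz":0,"tx":21,"ty":0,"tz":10,"claw":0},{"rx":0,"ry":0,"rz":0,"tx":28,"ty":0,"tz":14,"claw":0},{"rx":0,"ry":0,"rz":0,"tx":35,"ty":0,"tz":18,"claw":0},{"rx":0,"ry":0,"rz":0,"tx":42,"ty":0,"tz":23,"claw":0},{"rx":0,"ry":0,"rz":0,"tx":48,"ty":0,"tz":28,"claw":0},{"rx":0,"ry":0,"rz":0,"tx":54,"ty":0,"tz":33,"claw":0}]'
python3 - <<'E'
from g import *
e=np.array([-.117,-.993,0]);C=np.array([.552,-.218,0])
o=ctrl.get_obs(); P=cur();print('incx',(P-C)@e,'tip z',P[2]-.0115,o['wrist_force'])
c=cam('side'); r=ctrl.trace('side','cover')[0]; print(r['extent'])
y=np.array([.993,-.117,0])
for th in(.6,.7,.8,.9,1.): print(th,proj(c,[C+e*(.1-.203*np.cos(th))+y*k+[0,0,.118+.203*np.sin(th)] for k in(-.122,.122)]).round(1).tolist())
E
```

```text
clock: 55.77
eef_pos: [0.5481, -0.2737, 0.2383]
eef_rot: [-2.344, -2.088, 0.004]
wrist_force: [-0.4, -0.5, 0.7]
finger_gap: -0.0001
grasp_force: 0.4
clock: 56.43
eef_pos: [0.5543, -0.2204, 0.2051]
eef_rot: [-2.345, -2.088, 0.004]
wrist_force: [0.7, -0.8, -0.1]
finger_gap: -0.0004
grasp_force: 0.2
incx 0.0020580801434041214 tip z 0.23455240481578857 [ 0.73527379 -0.82514612 -0.13518695]
[322.3, 100.5, 89.4, 51.1]
0.6 [[383.0, 134.2], [315.1, 114.8]]
0.7 [[385.8, 127.3], [317.6, 108.7]]
0.8 [[388.8, 120.8], [320.4, 102.8]]
0.9 [[392.0, 114.6], [323.5, 97.3]]
1.0 [[395.4, 109.0], [326.8, 92.3]]
```

Cover at about 0.83 rad and following the fingers. Continue down.

```bash
python3 -m handwheel '[{"rx":0,"ry":0,"rz":0,"tx":5,"ty":0,"tz":5,"claw":0},{"rx":0,"ry":0,"rz":0,"tx":10,"ty":0,"tz":10,"claw":0},{"rx":0,"ry":0,"rz":0,"tx":15,"ty":0,"tz":16,"claw":0},{"rx":0,"ry":0,"rz":0,"tx":20,"ty":0,"tz":22,"claw":0},{"rx":0,"ry":0,"rz":0,"tx":24,"ty":0,"tz":28,"claw":0},{"rx":0,"ry":0,"rz":0,"tx":28,"ty":0,"tz":34,"claw":0},{"rx":0,"ry":0,"rz":0,"tx":31,"ty":0,"tz":40,"claw":0},{"rx":0,"ry":0,"rz":0,"tx":34,"ty":0,"tz":45,"claw":0}]'
python3 -m handwheel '[{"rx":0,"ry":0,"rz":0,"tx":2,"ty":0,"tz":5,"claw":0},{"rx":0,"ry":0,"rz":0,"tx":4,"ty":0,"tz":10,"claw":0},{"rx":0,"ry":0,"rz":0,"tx":6,"ty":0,"tz":15,"claw":0},{"rx":0,"ry":0,"rz":0,"tx":8,"ty":0,"tz":20,"claw":0},{"rx":0,"ry":0,"rz":0,"tx":10,"ty":0,"tz":25,"claw":0},{"rx":0,"ry":0,"rz":0,"tx":12,"ty":0,"tz":30,"claw":0},{"rx":0,"ry":0,"rz":0,"tx":13,"ty":0,"tz":34,"claw":0},{"rx":0,"ry":0,"rz":0,"tx":14,"ty":0,"tz":37,"claw":0}]'
python3 -m handwheel '[{"rx":0,"ry":0,"rz":0,"tx":0,"ty":0,"tz":3,"claw":0},{"rx":0,"ry":0,"rz":0,"tx":0,"ty":0,"tz":6,"claw":0},{"rx":0,"ry":0,"rz":0,"tx":1,"ty":0,"tz":9,"claw":0},{"rx":0,"ry":0,"rz":0,"tx":1,"ty":0,"tz":12,"claw":0},{"rx":0,"ry":0,"rz":0,"tx":2,"ty":0,"tz":15,"claw":0},{"rx":0,"ry":0,"rz":0,"tx":2,"ty":0,"tz":18,"claw":0},{"rx":0,"ry":0,"rz":0,"tx":2,"ty":0,"tz":21,"claw":0},{"rx":0,"ry":0,"rz":0,"tx":2,"ty":0,"tz":24,"claw":0}]'
python3 - <<'E'
from g import *
e=np.array([-.117,-.993,0]);C=np.array([.552,-.218,0])
o=ctrl.get_obs(); P=cur();print('incx',(P-C)@e,'tip z',P[2]-.0115,o['wrist_force'])
c=cam('side'); r=ctrl.trace('side','cover')[0]; print(r['extent'])
y=np.array([.993,-.117,0])
for th in(0,.1,.2): print(th,proj(c,[C+e*(.1-.203*np.cos(th))+y*k+[0,0,.118+.203*np.sin(th)] for k in(-.122,.122)]).round(1).tolist())
E
```

```text
clock: 57.2
eef_pos: [0.5578, -0.1868, 0.1597]
eef_rot: [-2.344, -2.087, 0.004]
wrist_force: [0.6, -0.1, -0.0]
finger_gap: 0.0001
grasp_force: 0.2
clock: 57.87
eef_pos: [0.5594, -0.1733, 0.123]
eef_rot: [-2.345, -2.087, 0.004]
wrist_force: [-0.1, 0.3, 0.7]
finger_gap: -0.0
grasp_force: 0.1
clock: 58.53
eef_pos: [0.5597, -0.1714, 0.0994]
eef_rot: [-2.345, -2.088, 0.004]
wrist_force: [-0.4, 0.4, 0.4]
finger_gap: -0.0001
grasp_force: 0.1
incx -0.04717090799640437 tip z 0.12886464821452845 [-0.40385179  0.35573767  0.44841913]
[305.1, 137.3, 110.1, 76.0]
0 [[373.8, 175.5], [308.5, 152.5]]
0.1 [[374.4, 169.1], [308.6, 146.5]]
0.2 [[375.3, 162.3], [309.1, 140.3]]
```

```bash
python3 -m handwheel '[{"rx":0,"ry":0,"rz":0,"tx":0,"ty":0,"tz":1,"claw":0},{"rx":0,"ry":0,"rz":0,"tx":0,"ty":0,"tz":2,"claw":0},{"rx":0,"ry":0,"rz":0,"tx":0,"ty":0,"tz":3,"claw":0},{"rx":0,"ry":0,"rz":0,"tx":0,"ty":0,"tz":4,"claw":0},{"rx":0,"ry":0,"rz":0,"tx":0,"ty":0,"tz":5,"claw":0},{"rx":0,"ry":0,"rz":0,"tx":0,"ty":0,"tz":6,"claw":0},{"rx":0,"ry":0,"rz":0,"tx":0,"ty":0,"tz":7,"claw":0},{"rx":0,"ry":0,"rz":0,"tx":0,"ty":0,"tz":8,"claw":0}]'
python3 -m handwheel '[{"rx":0,"ry":0,"rz":0,"tx":0,"ty":0,"tz":0.5,"claw":0},{"rx":0,"ry":0,"rz":0,"tx":0,"ty":0,"tz":1,"claw":0},{"rx":0,"ry":0,"rz":0,"tx":0,"ty":0,"tz":1,"claw":0},{"rx":0,"ry":0,"rz":0,"tx":0,"ty":0,"tz":1,"claw":0},{"rx":0,"ry":0,"rz":0,"tx":0,"ty":0,"tz":1,"claw":0},{"rx":0,"ry":0,"rz":0,"tx":0,"ty":0,"tz":1,"claw":0},{"rx":0,"ry":0,"rz":0,"tx":0,"ty":0,"tz":1,"claw":0},{"rx":0,"ry":0,"rz":0,"tx":0,"ty":0,"tz":1,"claw":0}]'
```

```text
clock: 59.3
eef_pos: [0.5598, -0.1715, 0.0916]
eef_rot: [-2.345, -2.088, 0.004]
wrist_force: [0.7, -0.6, 0.7]
finger_gap: -0.0001
grasp_force: 0.1
clock: 59.97
eef_pos: [0.5597, -0.1714, 0.091]
eef_rot: [-2.345, -2.088, 0.004]
wrist_force: [-2.4, 1.0, 4.9]
finger_gap: 0.0001
grasp_force: 2.1
```

```bash
python3 -m handwheel '[{"rx":0,"ry":0,"rz":0,"tx":0,"ty":0,"tz":0.5,"claw":0},{"rx":0,"ry":0,"rz":0,"tx":0,"ty":0,"tz":1,"claw":0},{"rx":0,"ry":0,"rz":0,"tx":0,"ty":0,"tz":1.5,"claw":0},{"rx":0,"ry":0,"rz":0,"tx":0,"ty":0,"tz":2,"claw":0},{"rx":0,"ry":0,"rz":0,"tx":0,"ty":0,"tz":2.5,"claw":0},{"rx":0,"ry":0,"rz":0,"tx":0,"ty":0,"tz":3,"claw":0},{"rx":0,"ry":0,"rz":0,"tx":0,"ty":0,"tz":3,"claw":0},{"rx":0,"ry":0,"rz":0,"tx":0,"ty":0,"tz":3,"claw":0}]'
python3 -m handwheel '[{"rx":0,"ry":0,"rz":0,"tx":0,"ty":0,"tz":-5,"claw":0},{"rx":0,"ry":0,"rz":0,"tx":0,"ty":0,"tz":-20,"claw":0},{"rx":0,"ry":0,"rz":0,"tx":0,"ty":0,"tz":-50,"claw":0},{"rx":0,"ry":0,"rz":0,"tx":0,"ty":0,"tz":-90,"claw":0},{"rx":0,"ry":0,"rz":0,"tx":30,"ty":-20,"tz":-130,"claw":0},{"rx":0,"ry":0,"rz":0,"tx":70,"ty":-40,"tz":-160,"claw":0},{"rx":0,"ry":0,"rz":0,"tx":110,"ty":-60,"tz":-180,"claw":0},{"rx":0,"ry":0,"rz":0,"tx":150,"ty":-80,"tz":-200,"claw":0}]'
python3 - <<'E'
from h import *
s=cam('side');s=cam('side');t=cam('top')
print(ctrl.get_obs()['eef_pos'],[(r['score'],r['extent']) for r in ctrl.recognise('side','cover')+ctrl.recognise('side','spatula_grip')+ctrl.recognise('side','mat')])
cv2.imwrite('pics/v14.png',np.hstack([cv2.resize(s['img'][110:360,165:435],(432,400)),cv2.resize(t['img'][140:290,300:430],(347,400))]))
E
```

```text
clock: 60.63
eef_pos: [0.5598, -0.1715, 0.0908]
eef_rot: [-2.345, -2.088, 0.004]
wrist_force: [-7.0, 2.5, 16.4]
finger_gap: -0.0002
grasp_force: 8.2
clock: 61.3
eef_pos: [0.51, -0.045, 0.2726]
eef_rot: [2.348, 2.087, -0.001]
wrist_force: [1.1, 0.7, 0.8]
finger_gap: 0.0002
grasp_force: 0.0
[ 0.51077402 -0.04391243  0.27315832] [(0.44, [353.0, 263.5, 15.4, 41.3]), (0.92, [217.0, 283.2, 69.1, 41.0]), (0.85, [182.7, 270.1, 129.8, 78.5]), (0.57, [305.0, 134.0, 110.7, 76.8])]
```

View pics/v14.png

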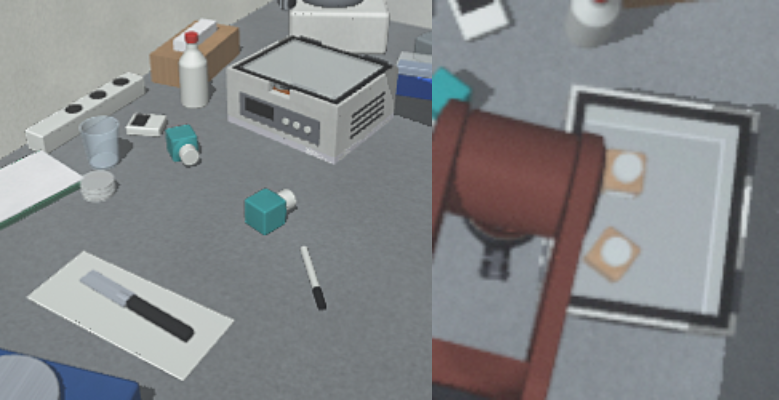

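The pictures show the cover shut, both amber bottles standing inside, the spatula flat on the mat, and the arm clear of everything.

```bash
python3 -c "
from cell import ctrl
print(ctrl.hand_in())"
```

```text
the job is handed in; nothing more can be done
None
```

The job is handed in, though the call returned no verdict: the last pictures show the cover shut, both amber bottles upright inside, the spatula flat on the mat, and the turquoise look-alikes and other bench items left alone.

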